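Release the tube rocker's transit screw

ROBOT

A 7-joint arm with a two-finger parallel gripper is mounted at the origin on a cart in front of the work surface, level with it; the furniture and walls round the work are solid. World frame = base frame: x ahead of the robot, y to its left, z up, the work surface at z = 0. Lengths are in m, angles in rad, forces in N, time in s.
With the tool pointing down it reaches from about 0.4 to 0.85 m from the base axis. Payload 4.5 kg.
Tool frame: the origin (TCP) lies on the centre line of the jaws, within the pads' length; the fingertips stand 25 mm ahead of it and the grasp point (between the pads) lies 6 mm ahead of it; z points along the fingers, y is the direction in which the jaws open and shut (so a half turn about z gives the same grasp; the last joint's range is limited). The gripper opens to 88 mm and grips with 3 to 60 N. Pads are 18 mm wide; open, the fingers measure 123 mm over their backs; the gripper's body (75 mm by 187 mm) begins 45 mm behind the grasp point.
Start: joints at [1.362, 0.689, -0.195, 1.565, 0.157, 0.902, -0.215], TCP at [0.15, -0.607, 0.264] pointing down, gripper open.
Joint ranges: [-3.01, 3.01], [-0.46, 2.08], [-1.47, 1.51], [0.13, 2.56], [-1, 4.14], [0.04, 2.09], [-2.66, 2.66]. Speed limits (rad/s): [2.57, 2.57, 3.14, 3.14, 3.14, 3.14, 3.14].

INTERFACE

Orientations are given as a unit quaternion [x, y, z, w].
In Python, from plant import r, eyes gives the robot as it stands.
- The arm moves only by the tool servo_tool, never from a script. Its argument "deltas" is a list of rows, each an object of numbers: "dx", "dy", "dz": the shift along the tool's x, y, z in units of 60 mm (1.0 is 60 mm); "ax", "ay", "az": the turn, a rotation vector about the tool's x, y, z in units of 6 degrees (1.0 is 6 degrees); "hand": the finger opening in mm, from 0 to 88.1. A call has 1 to 10 rows; each row is the pose to reach, as a shift and turn from the pose commanded when the call began, along the tool's axes at that moment; what a row does not reach only later rows make up. A row lasts 1/8 s, in which the tool goes at most 62.5 mm and 10.7 degrees, less where a joint would pass 70% of its speed; a pose out of reach is approached as far as the arm can. A call with a gripper value outside its range is refused whole. The fingers move at their own pace and stop on an object; "newtons" is the grip in N (left out, the last holds). Time passes only in rows, so rows that repeat a pose let the fingers close. It gives the time, the measured TCP pose, the force and the opening at its end, in the units of the state.
- r.get_state(): the state, without advancing time (a new reading comes with each control period).
- eyes.snapshot(name): name is "scene" or "top"; returns (picture, depth): 400x640x3 uint8, red, green, blue; 400x640 float32, m along the optical axis (not along the pixel's ray), 0 where there is no reading.
- eyes.camera_model(name): a dict with "fx", "fy", "cx", "cy" (pixels), "pose" (4x4, takes a point from camera to world coordinates). Camera axes: x right, y up, looking along -z (the intrinsics and any distortion apply to the point x, -y, -z); pixel columns grow to the right and rows downward; lengths in m; the calibration is good to about 2 mm. A picture is of the moment at which its call begins. camera_model takes no time and is no camera call.
- r.finish_job(): hands the job in, once; it reports no verdict.
The state is a dict: "clock": time; "q": joint angles; "qd": joint speeds; "joint_torque": joint torques, N m; "tool_pos": TCP position; "eef_rot": TCP orientation; "contact_force": force on the tool from outside, world axes, zero at the start; "moment": the same for the moment, N m; "opening": opening from 0.0 (shut) to 1.0 (fully open).
Only numpy, scipy, OpenCV 4.12 (cv2) and the standard library are available. Lean on these libraries where they do the work, as an engineer would, in place of code of your own. Each camera call takes 0.05 s, during which the arm holds its last target.

TASK

The small tube rocker is still locked by its transit screw, the two-winged black screw on the front of its base. Unscrew it fully, anticlockwise as seen from above, until it comes up against its stop, by pushing its wings round with the fingertips, stroke after stroke: do not pinch the screw. Do not lift, tip or shove the rocker: it should stay where it stands; leave the sample cup, the dish and the bottle beside it alone, and finish clear of everything.

Things in the scene. Friction and masses are not known exactly. Their poses are not given: they have to be found in the camera images.
- rocker: tube rocker: white base 190 x 140 mm on rubber feet, its top 36 mm up; 0.9 kg, loose on the worktop (it slides if pushed with more than about 7 N). A fixed analyser, some 0.5 m tall, stands to its left (world x > 0.58, y -0.15 to 0.15). Origin: centre of its underside. Its x points to its rear, y to its left, z up; the screw stands near its front, at rocker x = -50 mm, y = 0.
- platform_edge (a point): middle of the front edge of the rocker's fixed metal platform, at rocker x = -24 mm, 100 mm up. The platform runs from here 120 mm rearward and 70 mm to either side; underside 92 mm up, rim top 109 mm. It roofs the rear of the wings' circle: the wings pass below it, but a fingertip from above can push them only in front of this edge (26 mm behind the screw's axis).
- screw_axis (a point): point on the vertical axis of the transit screw, 43 mm above the worktop, fixed in the rocker; orientation as the rocker's (x to its rear, y to its left). Round the axis is the screw's round black hub, 28 mm across, its top 71 mm above the worktop when tight
- transit_screw (a joint): angle of the transit screw in rad, growing anticlockwise as seen from above (unscrewing). At 0 (tight) its two wings lie along rocker +y and -y; at q they have turned anticlockwise by q. The stop at 7.0 is fully unscrewed; the start is between 0 and 2.4. Friction of about 0.05 N m (1.5 N at the wings) keeps it where it is left. It is captive and rises 0.8 mm per rad.
- wing_tip_a (a point): middle of the outer end of one wing (along rocker +y at joint value 0), turns and rises with the screw. The two opposite wings are upright black plates 8 mm thick, reaching 42 mm from the axis; at joint value 0 they stand from 46 mm to 76 mm above the worktop, at 7.0 some 6 mm higher
- wing_tip_b (a point): the same point on the opposite wing
- sample_cup: bystander: plastic sample cup with a yellow screw lid, 62 mm across, 67 mm high, origin at the centre of its underside
- petri: bystander: petri dish 59 mm across, 12 mm high, origin at the centre of its underside
- med_bottle: bystander: brown pill bottle with a white cap, 46 mm across, 85 mm high, origin at the centre of its underside

How it is judged:
By the outcome, as a careful person would: the job done as asked, in the order asked, and still so for the second after the job is handed in, with the robot touching nothing.
It also fails if it takes over 54 s, if anything falls off the work surface, if the arm or the gripper's body presses on something with over 40 N, if the wrist force passes 120 N, or if a joint passes its speed limit or range.

## Working session

There is one attempt and no reset: what is moved stays moved. The work goes in short steps, Python scripts to look and compute and a tool call to move; the robot and the scene stay as the last step left them, time stands still between calls to the robot, and variables do not carry over. Pictures are saved under pics/ and viewed, and the job is handed in when it is done.

Besides the shell and the picture viewer there is one more tool, called after "Call:" as name([rows], argument=value, ...), one row to a line, values as JSON. servo_tool: Moves the arm, as the interface text tells. Its arguments: {"type":"object","properties":{"deltas":{"type":"array","items":{"type":"object","properties":{"dx":{"type":"number"},"dy":{"type":"number"},"dz":{"type":"number"},"ax":{"type":"number"},"ay":{"type":"number"},"az":{"type":"number"},"hand":{"type":"number"}}}},"newtons":{"type":"number"}},"required":["deltas"]}

```bash
ls; mkdir -p pics; cat > h.py <<'E'
import numpy as np, cv2
from plant import r, eyes
def snap(n,f):
    p,d=eyes.snapshot(n); cv2.imwrite(f'pics/{f}.png',p[:,:,::-1]); np.save(f'pics/{f}.npy',d); return p,d
E
python3 - <<'E'
from h import *
for n in ('scene','top'):
    snap(n,n+'0'); m=eyes.camera_model(n); print(n,m)
s=r.get_state(); print(s)
E
```

```text
pics
scene {'fx': 500.407417749167, 'fy': 500.407417749167, 'cx': 320.6249737823854, 'cy': 203.2991662928136, 'pose': array([[-0.84944277,  0.29297208, -0.4388785 ,  0.04870532],
       [-0.5272618 , -0.43810639,  0.72805067,  0.63282937],
       [ 0.02102304,  0.84984125,  0.52661929,  0.66555369],
       [ 0.        ,  0.        ,  0.        ,  1.        ]])}
top {'fx': 368.1993878470283, 'fy': 368.1993878470283, 'cx': 320.9750270937414, 'cy': 203.69152527469112, 'pose': array([[-0.02273725,  0.98182932, -0.18839905,  0.37388061],
       [-0.99974082, -0.02254535,  0.00316173, -0.16454761],
       [-0.00114325,  0.18842211,  0.98208747,  0.92859452],
       [ 0.        ,  0.        ,  0.        ,  1.        ]])}
{'clock': 0.1, 'q': array([ 1.36179437,  0.68989166, -0.19453584,  1.56623122,  0.15727527,
        0.90252922, -0.21508534]), 'qd': array([-2.63896107e-05, -2.19469981e-03,  8.25356939e-04, -2.81518529e-03,
        6.17572273e-04,  3.70058035e-05,  7.46897452e-04]), 'joint_torque': array([-2.98488325e-03, -5.28501606e+01, -1.27119239e+00, -1.53837276e+01,
       -5.24843065e-02,  1.98900794e-03,  5.19025718e-05]), 'tool_pos': array([ 0.15010878, -0.60615665,  0.26299823]), 'eef_rot': array([ 9.92634349e-01,  1.21145992e-01, -1.49436661e-04, -8.21677832e-04]), 'contact_force': array([-1.21528109, -0.08079712, -0.76676444]), 'moment': array([-0.03180224, -0.00273074, -0.02299569]), 'opening': 1.001570188547729}
```

View pics/scene0.png

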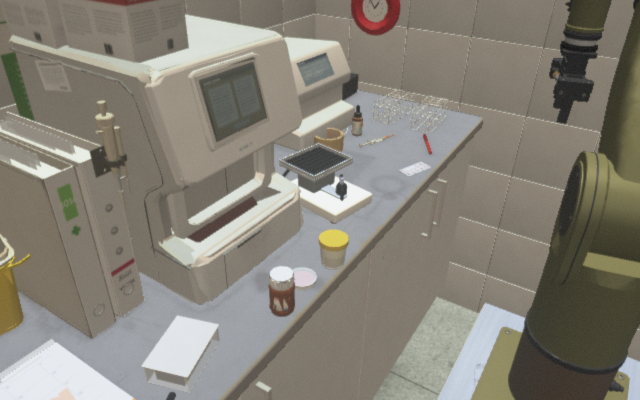

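View pics/top0.png

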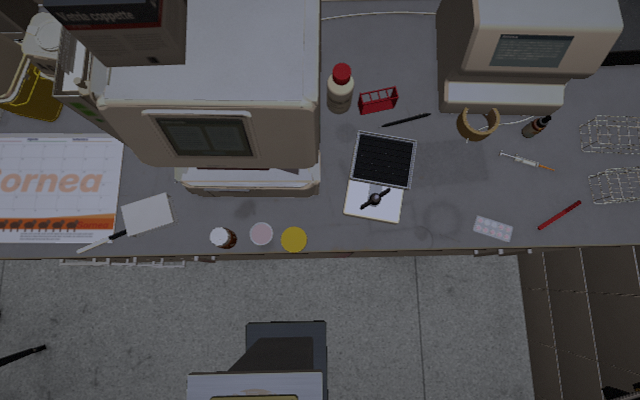

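```bash
cat >> h.py <<'E'
def ray(n,u,v,z):
    m=eyes.camera_model(n);T=m['pose']
    d=T[:3,:3]@np.array([(u-m['cx'])/m['fx'],-(v-m['cy'])/m['fy'],-1]);o=T[:3,3]
    return o+d*(z-o[2])/d[2]
def proj(n,p):
    m=eyes.camera_model(n);T=m['pose'];c=T[:3,:3].T@(np.array(p)-T[:3,3])
    return np.array([m['cx']+m['fx']*c[0]/-c[2], m['cy']-m['fy']*c[1]/-c[2]])
def crop(f,x0,y0,w,h,k):
    i=cv2.imread(f'pics/{f}.png')[y0:y0+h,x0:x0+w]
    cv2.imwrite(f'pics/{f}_c{k}.png',cv2.resize(i,None,fx=k,fy=k,interpolation=cv2.INTER_CUBIC))
E
python3 - <<'E'
from h import *
crop('top0',330,120,100,110,5); crop('scene0',260,130,130,100,6)
p=cv2.imread('pics/top0.png')
g=p.max(axis=2)
# white base
m=np.zeros_like(g);m[170:230,335:412]=(p.min(axis=2)[170:230,335:412]>150)*255
c=max(cv2.findContours(m,0,2)[0],key=cv2.contourArea);print(cv2.boxPoints(cv2.minAreaRect(c)),cv2.contourArea(c))
d=np.zeros_like(g);d[182:216,352:400]=(g[182:216,352:400]<90)*255
cs=[c for c in cv2.findContours(d,0,2)[0] if cv2.contourArea(c)>15]
for c in cs: print(cv2.minAreaRect(c),cv2.contourArea(c))
for n,u,v,z in (('top',294,240,.067),('top',261,233,.012),('top',221,237,.085)): print(ray(n,u,v,z))
E
```

```text
[[343.53934 212.33711]
 [349.3801  179.88844]
 [403.2933  189.59282]
 [397.45255 222.04149]] 1272.0
((374.6961669921875, 198.22653198242188), (11.298070907592773, 34.340187072753906), 41.987213134765625) 169.5
((390.0, 183.5), (3.0, 18.0), 90.0) 19.5
((382.09600830078125, 184.47201538085938), (34.5248908996582, 1.7888545989990234), 10.30484676361084) 22.5
[ 0.45417373 -0.10228681  0.067     ]
[ 0.478651   -0.01607742  0.012     ]
[0.46319878 0.06377152 0.085     ]
```

```bash
sleep 1; ls pics
```

```text
scene0.npy
scene0.png
scene0_c6.png
top0.npy
top0.png
top0_c5.png
```

View pics/top0_c5.png

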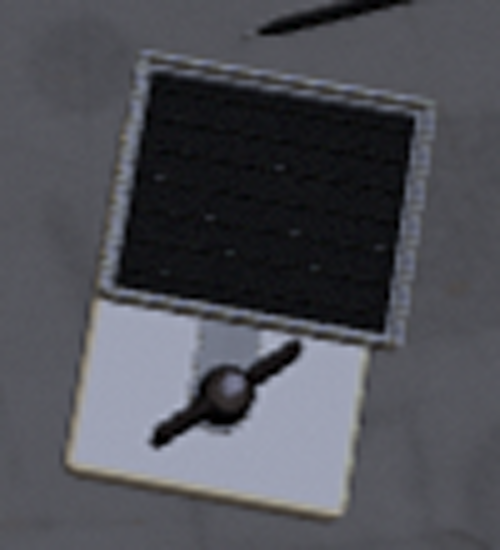

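View pics/scene0_c6.png

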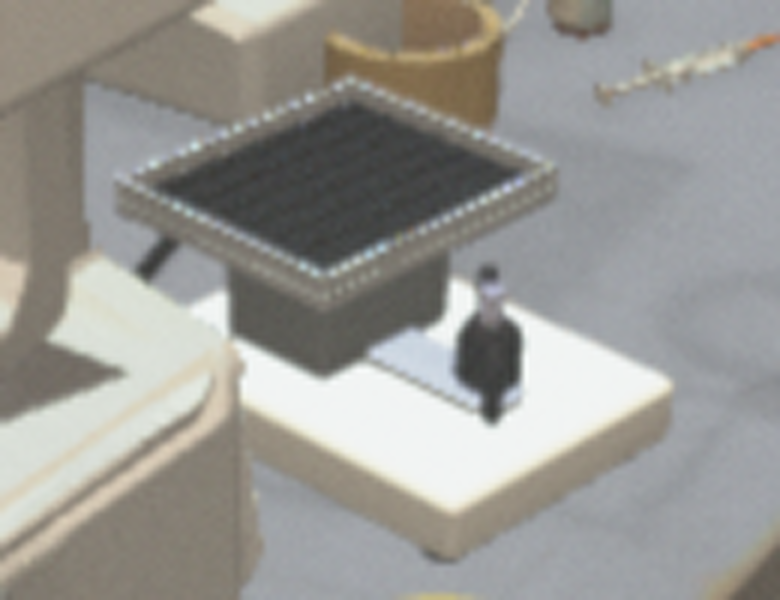

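```bash
python3 - <<'E'
from h import *
f=lambda x,y,z: ray('top',330+(x-2)/5,120+(y-2)/5,z)
L=f(70,467,.036);R=f(343,517,.036);print(L,R,np.linalg.norm(L-R))
PL=f(100,293,.109);PR=f(402,345,.109);BL=f(140,55,.109);BR=f(432,104,.109)
print(PL,PR,np.linalg.norm(PL-PR),BL,BR,np.linalg.norm(BL-PL))
def ang(l,r): e=l-r; return np.degrees(np.arctan2(e[1],e[0]))-90
print('yaw',ang(L,R),ang(PL,PR),ang(BL,BR),ang(BL,PL)+90, ang(BR,PR)+90)
h=f(227,393,.071);print('hub',h)
a=f(157,438,.077);b=f(295,350,.077);print(a,b,(a+b)/2,np.linalg.norm(a-b),'wing',ang(a,b))
for y in(-9.5,-10):
  y=np.radians(y);X=np.array([np.cos(y),np.sin(y),0])
  print('axis from front',(L+R)/2+X*.045,'from plat',(PL+PR)/2-X*.026, 'platc',(PL+PR+BL+BR)/4-X*.086)
E
```

```text
[ 0.52056016 -0.2224519   0.036     ] [ 0.49275683 -0.35495953  0.036     ] 0.13539312562655736
[ 0.58920121 -0.23427185  0.109     ] [ 0.56152685 -0.37125218  0.109     ] 0.13974791497670858 [ 0.70442675 -0.25743923  0.109     ] [ 0.67696199 -0.39321639  0.109     ] 0.11753149237191297
yaw -11.85013979044497 -11.421816123620772 -11.435385369302779 -11.368379848257177 -10.773069902249887
hub [ 0.54874201 -0.29605058  0.071     ]
[ 0.52669209 -0.26115038  0.077     ] [ 0.5675895  -0.32842441  0.077     ] [ 0.54714079 -0.2947874   0.077     ] 0.07872987546346474 wing 31.296367164635583
axis from front [ 0.55104135 -0.29613286  0.036     ] from plat [ 0.5497206  -0.29847078  0.109     ] platc [ 0.54820864 -0.29985082  0.109     ]
axis from front [ 0.55097484 -0.29651988  0.036     ] from plat [ 0.54975903 -0.29824716  0.109     ] platc [ 0.54833573 -0.29911117  0.109     ]
```

```bash
cat >> h.py <<'E'
from scipy.spatial.transform import Rotation as Ro
AX=np.array([.549,-.2965]); YAW=-11.4
def pose(psi,z,r_=.037,t=.013,dyaw=0):
    w=np.radians(psi+90+YAW); rad=np.array([np.cos(w),np.sin(w)]); tan=np.array([-rad[1],rad[0]])
    p=AX+r_*rad-t*tan; return np.array([*p,z]), yawrot(psi+90+YAW-180+dyaw)
def yawrot(phi): # tool y at world angle phi deg, z down ; x = y cross z
    c,s=np.cos(np.radians(phi)),np.sin(np.radians(phi))
    y=np.array([c,s,0]);zz=np.array([0,0,-1.]);x=np.cross(y,zz)
    return Ro.from_matrix(np.c_[x,y,zz])
def rows(ps):
    s=r.get_state();p0=np.array(s['tool_pos']);R0=Ro.from_quat(s['eef_rot'])
    for p,R in ps:
        d=R0.inv().apply(p-p0)/.06; a=np.degrees((R0.inv()*R).as_rotvec())/6
        print(' '.join(f'{k}:{v:.2f}' for k,v in zip(('dx','dy','dz','ax','ay','az'),[*d,*a])))
def st():
    s=r.get_state(); R=Ro.from_quat(s['eef_rot']).as_matrix()
    print(s['clock'],s['tool_pos'].round(4),'phi',np.degrees(np.arctan2(R[1,1],R[0,1])).round(1),'F',s['contact_force'].round(2),'M',s['moment'].round(2),'q',s['q'].round(2),s['opening'])
E
python3 - <<'E'
from h import *
st(); rows([pose(25,.2),pose(25,.15),pose(25,.085)])
E
```

```text
0.1 [ 0.1501 -0.6062  0.263 ] phi -76.1 F [-1.22 -0.08 -0.77] M [-0.03 -0.   -0.02] q [ 1.36  0.69 -0.19  1.57  0.16  0.9  -0.22] 1.001570188547729
dx:7.91 dy:-4.02 dz:1.06 ax:-0.02 ay:0.00 az:0.05
dx:7.91 dy:-4.02 dz:1.89 ax:-0.02 ay:0.00 az:0.05
dx:7.91 dy:-4.02 dz:2.97 ax:-0.02 ay:0.00 az:0.05
```

Call:
servo_tool([
  {"dx":0.8,"dy":-0.4,"dz":0.1,"hand":0},
  {"dx":1.6,"dy":-0.8,"dz":0.2,"hand":0},
  {"dx":2.4,"dy":-1.2,"dz":0.3,"hand":0},
  {"dx":3.2,"dy":-1.6,"dz":0.4,"hand":0},
  {"dx":4.0,"dy":-2.0,"dz":0.5,"hand":0},
  {"dx":4.8,"dy":-2.4,"dz":0.6,"hand":0},
  {"dx":5.6,"dy":-2.8,"dz":0.7,"hand":0},
  {"dx":6.4,"dy":-3.2,"dz":0.8,"hand":0},
  {"dx":7.2,"dy":-3.6,"dz":0.9,"hand":0},
  {"dx":7.91,"dy":-4.02,"dz":1.06,"hand":0},
])

```text
schema error: expected keys dx, dy, dz, ax, ay, az, hand
```

```bash
python3 - <<'E'
from h import *
st(); rows([pose(25,.2),pose(25,.15),pose(25,.085)]); snap('scene','s1');crop('s1',230,60,200,150,4)
snap('top','t1');crop('t1',310,100,130,130,4)
E
```

```text
0.1 [ 0.1501 -0.6062  0.263 ] phi -76.1 F [-1.22 -0.08 -0.77] M [-0.03 -0.   -0.02] q [ 1.36  0.69 -0.19  1.57  0.16  0.9  -0.22] 1.001570188547729
dx:7.91 dy:-4.02 dz:1.06 ax:-0.02 ay:0.00 az:0.05
dx:7.91 dy:-4.02 dz:1.89 ax:-0.02 ay:0.00 az:0.05
dx:7.91 dy:-4.02 dz:2.97 ax:-0.02 ay:0.00 az:0.05
```

View pics/s1_c4.png

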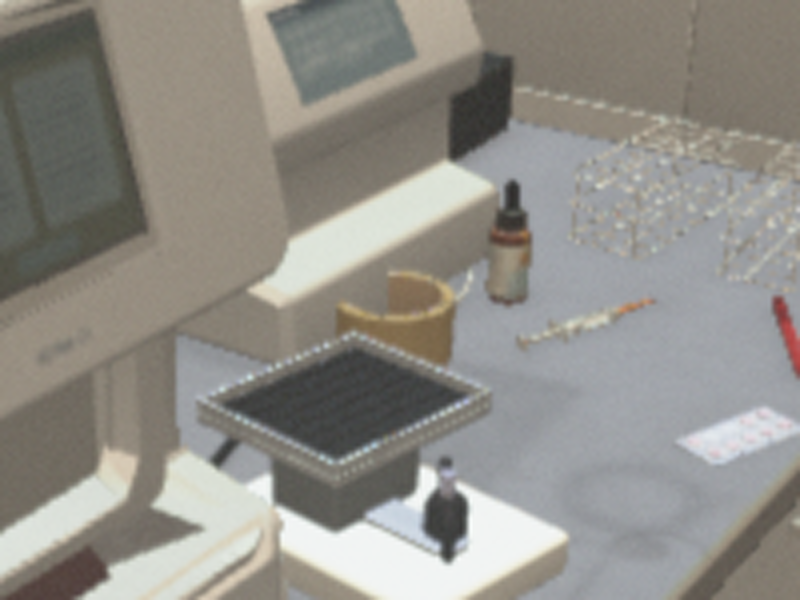

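View pics/t1_c4.png

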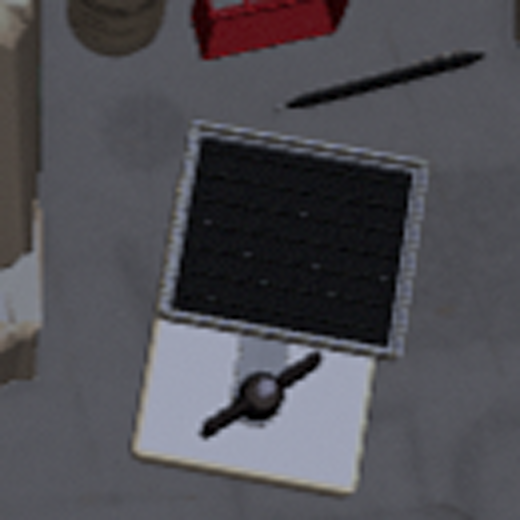

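The call was refused because every key is required, so the arm has not moved. The pictures show the same scene as before, with the screw at about (375,199) in the top view.

Call:
servo_tool([
  {"dx":0.8,"dy":-0.4,"dz":0.1,"ax":0,"ay":0,"az":0,"hand":0},
  {"dx":1.6,"dy":-0.8,"dz":0.2,"ax":0,"ay":0,"az":0,"hand":0},
  {"dx":2.4,"dy":-1.2,"dz":0.3,"ax":0,"ay":0,"az":0,"hand":0},
  {"dx":3.2,"dy":-1.6,"dz":0.4,"ax":0,"ay":0,"az":0,"hand":0},
  {"dx":4.0,"dy":-2.0,"dz":0.5,"ax":0,"ay":0,"az":0,"hand":0},
  {"dx":4.8,"dy":-2.4,"dz":0.6,"ax":0,"ay":0,"az":0,"hand":0},
  {"dx":5.6,"dy":-2.8,"dz":0.7,"ax":0,"ay":0,"az":0,"hand":0},
  {"dx":6.4,"dy":-3.2,"dz":0.8,"ax":0,"ay":0,"az":0,"hand":0},
  {"dx":7.2,"dy":-3.6,"dz":0.9,"ax":0,"ay":0,"az":0,"hand":0},
  {"dx":7.91,"dy":-4.02,"dz":1.06,"ax":0,"ay":0,"az":0,"hand":0},
])

```text
clock: 1.45
tool_pos: [0.5547, -0.257, 0.2]
eef_rot: [0.993, 0.121, 0.0, 0.0]
contact_force: [-0.1, 0.1, -0.4]
opening: 0.004
```

```bash
python3 - <<'E'
from h import *
st(); rows([pose(25,.2),pose(25,.15),pose(25,.085)]); snap('scene','s2');crop('s2',230,60,200,150,4)
snap('top','t2');crop('t2',310,100,130,130,4);st()
E
```

```text
1.45 [ 0.5547 -0.257   0.2   ] phi -76.1 F [-0.13  0.08 -0.37] M [-0.07  0.   -0.  ] q [ 0.42  0.75 -0.1   1.67  0.11  0.73 -1.07] 0.004279404679109724
dx:-0.03 dy:-0.00 dz:-0.00 ax:0.00 ay:-0.01 az:0.06
dx:-0.03 dy:-0.00 dz:0.83 ax:0.00 ay:-0.01 az:0.06
dx:-0.03 dy:-0.00 dz:1.92 ax:0.00 ay:-0.01 az:0.06
1.55 [ 0.5577 -0.2508  0.199 ] phi -75.5 F [ 0.13  0.4  -0.78] M [ 0.04 -0.01  0.01] q [ 0.41  0.75 -0.11  1.67  0.11  0.73 -1.07] 0.0033590312655981122
```

View pics/s2_c4.png

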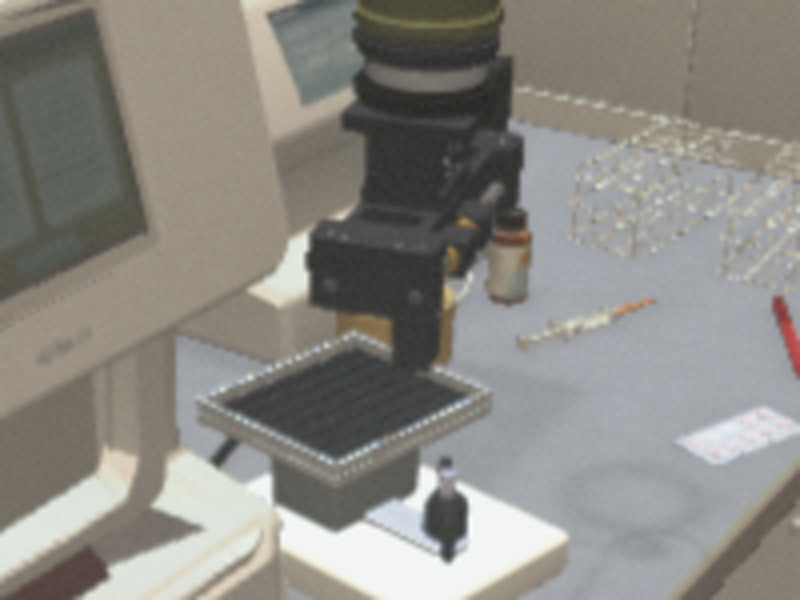

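View pics/t2_c4.png

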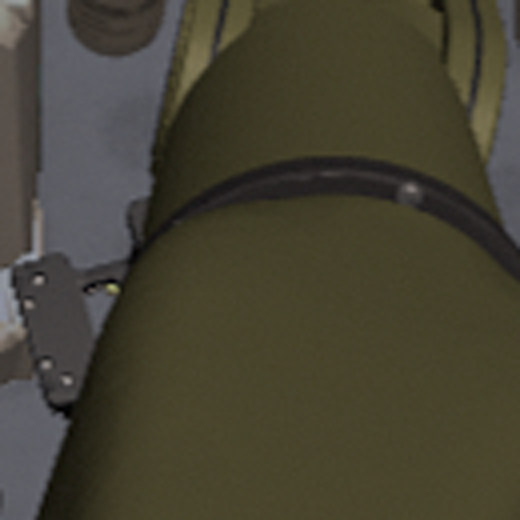

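```bash
python3 - <<'E'
from h import *
st(); rows([pose(28,.15),pose(28,.085)])
E
```

```text
1.55 [ 0.5577 -0.2508  0.199 ] phi -75.5 F [ 0.13  0.4  -0.78] M [ 0.04 -0.01  0.01] q [ 0.41  0.75 -0.11  1.67  0.11  0.73 -1.07] 0.0033590312655981122
dx:-0.14 dy:0.08 dz:0.82 ax:-0.04 ay:-0.04 az:-0.35
dx:-0.14 dy:0.09 dz:1.90 ax:-0.04 ay:-0.04 az:-0.35
```

Call:
servo_tool([
  {"dx":-0.14,"dy":0.08,"dz":0.4,"ax":0,"ay":0,"az":-0.35,"hand":0},
  {"dx":-0.14,"dy":0.08,"dz":0.8,"ax":0,"ay":0,"az":-0.35,"hand":0},
  {"dx":-0.14,"dy":0.08,"dz":1.2,"ax":0,"ay":0,"az":-0.35,"hand":0},
  {"dx":-0.14,"dy":0.08,"dz":1.6,"ax":0,"ay":0,"az":-0.35,"hand":0},
  {"dx":-0.14,"dy":0.08,"dz":1.9,"ax":0,"ay":0,"az":-0.35,"hand":0},
  {"dx":-0.14,"dy":0.08,"dz":1.9,"ax":0,"ay":0,"az":-0.35,"hand":0},
])

```text
clock: 2.3
tool_pos: [0.5513, -0.2644, 0.0913]
eef_rot: [0.99, 0.14, 0.006, 0.002]
contact_force: [3.6, 2.6, 2.7]
opening: 0.006
```

```bash
python3 - <<'E'
from h import *
st(); snap('scene','s3');crop('s3',230,60,200,150,4); st()
rows([pose(28,.085)]+[pose(p,.085) for p in (36,44,52,60,68,76,84,92,100)])
E
```

```text
2.3 [ 0.5513 -0.2644  0.0913] phi -73.9 F [3.57 2.62 2.73] M [ 0.52 -0.65  0.04] q [ 0.43  0.9  -0.09  1.74  0.15  0.49 -1.05] 0.005550451612389745
2.35 [ 0.5502 -0.2644  0.0896] phi -73.9 F [1.71 2.49 2.8 ] M [ 0.44 -0.58  0.06] q [ 0.43  0.91 -0.09  1.74  0.15  0.49 -1.05] 0.0034542368793138737
dx:0.04 dy:-0.11 dz:0.08 ax:0.03 ay:-0.09 az:-0.08
dx:-0.04 dy:-0.13 dz:0.08 ax:0.04 ay:-0.08 az:-1.41
dx:-0.13 dy:-0.15 dz:0.07 ax:0.05 ay:-0.08 az:-2.75
dx:-0.23 dy:-0.14 dz:0.07 ax:0.05 ay:-0.08 az:-4.08
dx:-0.32 dy:-0.13 dz:0.07 ax:0.06 ay:-0.07 az:-5.41
dx:-0.40 dy:-0.10 dz:0.07 ax:0.06 ay:-0.07 az:-6.75
dx:-0.49 dy:-0.06 dz:0.07 ax:0.07 ay:-0.07 az:-8.08
dx:-0.56 dy:-0.01 dz:0.07 ax:0.07 ay:-0.06 az:-9.41
dx:-0.63 dy:0.05 dz:0.07 ax:0.08 ay:-0.06 az:-10.75
dx:-0.69 dy:0.12 dz:0.07 ax:0.08 ay:-0.05 az:-12.08
```

View pics/s3_c4.png

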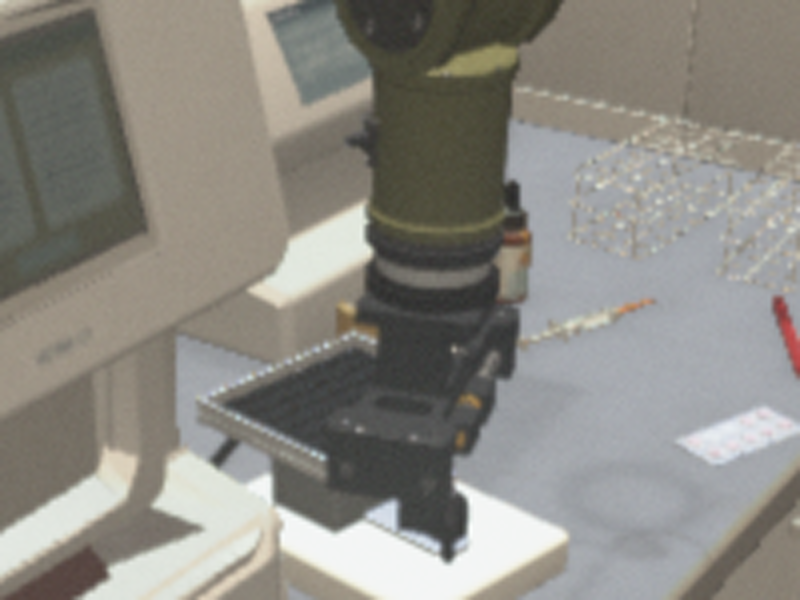

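```bash
cat >> h.py <<'E'
import json,os
# commanded pose tracking
def apply(P,row):
    p,R=P; return p+R.apply(np.array(row[:3])*.06), R*Ro.from_rotvec(np.radians(np.array(row[3:])*6))
def load():
    d=json.load(open('cmd.json'));return np.array(d[0]),Ro.from_quat(d[1])
def save(P): json.dump([list(P[0]),list(P[1].as_quat())],open('cmd.json','w'))
def crows(ps):
    p0,R0=load()
    for p,R in ps:
        d=R0.inv().apply(p-p0)/.06; a=np.degrees((R0.inv()*R).as_rotvec())/6
        print(' '.join(f'{k}:{v:.2f}' for k,v in zip(('dx','dy','dz','ax','ay','az'),[*d,*a])))
E
python3 - <<'E'
from h import *
P=(np.array([.15,-.607,.264]),yawrot(-76.1))
P=apply(P,[7.91,-4.02,1.06,0,0,0]);print(P[0])
P=apply(P,[-.14,.08,1.9,0,0,-.35]);print(P[0],P[1].as_quat());save(P);st()
crows([pose(28,.086),pose(28,.15)])
E
```

```text
[ 0.55275904 -0.25885096  0.2004    ]
[ 0.54575811 -0.26552831  0.0864    ] [0.99026807 0.1391731  0.         0.        ]
2.35 [ 0.5502 -0.2644  0.0896] phi -73.9 F [1.71 2.49 2.8 ] M [ 0.44 -0.58  0.06] q [ 0.43  0.91 -0.09  1.74  0.15  0.49 -1.05] 0.0034542368793138737
dx:0.12 dy:-0.11 dz:0.01 ax:0.00 ay:0.00 az:-0.10
dx:0.12 dy:-0.11 dz:-1.06 ax:0.00 ay:0.00 az:-0.10
```

Call:
servo_tool([
  {"dx":0.12,"dy":-0.11,"dz":0.0,"ax":0,"ay":0,"az":-0.1,"hand":0},
  {"dx":0.12,"dy":-0.11,"dz":0.0,"ax":0,"ay":0,"az":-0.1,"hand":0},
  {"dx":0.12,"dy":-0.11,"dz":0.0,"ax":0,"ay":0,"az":-0.1,"hand":0},
  {"dx":0.12,"dy":-0.11,"dz":0.0,"ax":0,"ay":0,"az":-0.1,"hand":0},
])

```text
clock: 2.85
tool_pos: [0.5504, -0.2572, 0.0856]
eef_rot: [0.99, 0.144, -0.001, -0.0]
contact_force: [-0.3, 0.4, 0.1]
opening: 0.004
```

```bash
python3 - <<'E'
from h import *
save(apply(load(),[.12,-.11,0,0,0,-.1])); print(load()[0]); st()
snap('scene','s4');crop('s4',290,150,100,75,8); st()
E
```

```text
[ 0.55085999 -0.25719939  0.0864    ]
2.85 [ 0.5504 -0.2572  0.0856] phi -73.4 F [-0.3   0.39  0.09] M [-0.01  0.01 -0.02] q [ 0.41  0.91 -0.09  1.74  0.15  0.5  -1.06] 0.004143642867088928
2.9 [ 0.5505 -0.2572  0.0857] phi -73.4 F [-0.68 -0.94 -0.19] M [-0.    0.02 -0.02] q [ 0.41  0.91 -0.09  1.74  0.15  0.5  -1.06] 0.007246763160305732
```

View pics/s4_c8.png

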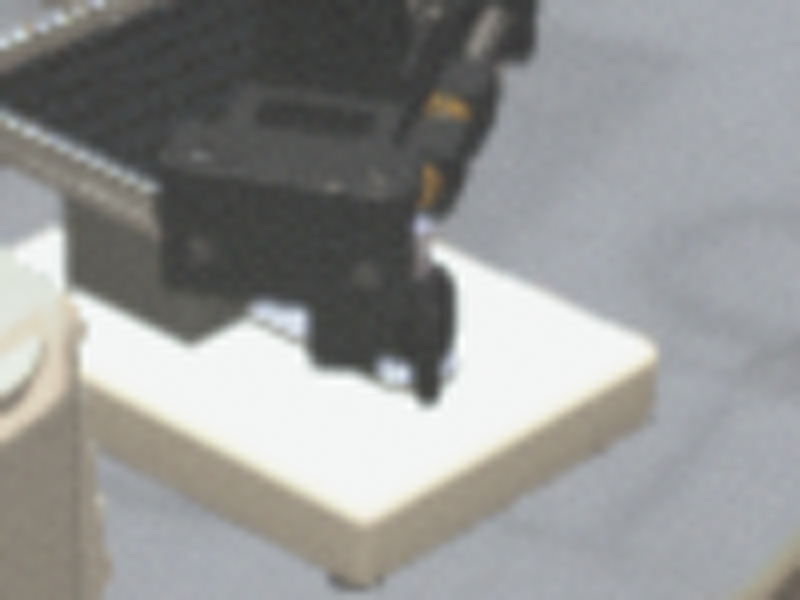

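```bash
python3 - <<'E'
from h import *
crows([pose(p,.0865) for p in (34,40,46,53,60,67,74,81,88,95)])
E
```

```text
dx:-0.07 dy:-0.02 dz:-0.00 ax:0.00 ay:0.00 az:-1.00
dx:-0.13 dy:-0.03 dz:-0.00 ax:0.00 ay:0.00 az:-2.00
dx:-0.20 dy:-0.03 dz:-0.00 ax:0.00 ay:0.00 az:-3.00
dx:-0.28 dy:-0.03 dz:-0.00 ax:0.00 ay:0.00 az:-4.17
dx:-0.36 dy:-0.02 dz:-0.00 ax:0.00 ay:0.00 az:-5.33
dx:-0.44 dy:0.00 dz:-0.00 ax:0.00 ay:0.00 az:-6.50
dx:-0.51 dy:0.03 dz:-0.00 ax:0.00 ay:0.00 az:-7.67
dx:-0.58 dy:0.07 dz:-0.00 ax:0.00 ay:0.00 az:-8.83
dx:-0.64 dy:0.12 dz:-0.00 ax:0.00 ay:0.00 az:-10.00
dx:-0.70 dy:0.18 dz:-0.00 ax:0.00 ay:0.00 az:-11.17
```

Call:
servo_tool([
  {"dx":-0.07,"dy":-0.02,"dz":0,"ax":0,"ay":0,"az":-1.0,"hand":0},
  {"dx":-0.13,"dy":-0.03,"dz":0,"ax":0,"ay":0,"az":-2.0,"hand":0},
  {"dx":-0.2,"dy":-0.03,"dz":0,"ax":0,"ay":0,"az":-3.0,"hand":0},
  {"dx":-0.28,"dy":-0.03,"dz":0,"ax":0,"ay":0,"az":-4.17,"hand":0},
  {"dx":-0.36,"dy":-0.02,"dz":0,"ax":0,"ay":0,"az":-5.33,"hand":0},
  {"dx":-0.44,"dy":0,"dz":0,"ax":0,"ay":0,"az":-6.5,"hand":0},
  {"dx":-0.51,"dy":0.03,"dz":0,"ax":0,"ay":0,"az":-7.67,"hand":0},
  {"dx":-0.58,"dy":0.07,"dz":0,"ax":0,"ay":0,"az":-8.83,"hand":0},
  {"dx":-0.64,"dy":0.12,"dz":0,"ax":0,"ay":0,"az":-10.0,"hand":0},
  {"dx":-0.7,"dy":0.18,"dz":0,"ax":0,"ay":0,"az":-11.17,"hand":0},
])

```text
clock: 4.15
tool_pos: [0.5148, -0.2785, 0.0864]
eef_rot: [0.744, 0.669, 0.001, 0.0]
contact_force: [1.5, 1.2, 2.0]
opening: -0.0
```

```bash
python3 - <<'E'
from h import *
save(apply(load(),[-.7,.18,0,0,0,-11.17])); print(load()[0]); st()
snap('scene','s5');crop('s5',290,150,100,75,8); st()
crows([pose(p,.0865) for p in (102,109,116,123,130,137,144,151,158,165)])
E
```

```text
[ 0.51369588 -0.27954819  0.0864    ]
4.15 [ 0.5148 -0.2785  0.0864] phi -6.1 F [1.52 1.22 2.01] M [ 0.29 -0.36  0.03] q [ 0.63  0.91 -0.38  1.81  0.6   0.54 -0.24] -0.00011990638061066019
4.2 [ 0.5141 -0.2796  0.0862] phi -6.0 F [ 1.12  0.94 -0.16] M [ 0.25 -0.39  0.07] q [ 0.63  0.91 -0.38  1.8   0.6   0.54 -0.24] 0.004267414446335518
dx:-0.08 dy:-0.02 dz:-0.00 ax:0.00 ay:0.00 az:-1.16
dx:-0.15 dy:-0.03 dz:-0.00 ax:0.00 ay:0.00 az:-2.33
dx:-0.23 dy:-0.04 dz:-0.00 ax:0.00 ay:0.00 az:-3.50
dx:-0.31 dy:-0.03 dz:-0.00 ax:0.00 ay:0.00 az:-4.66
dx:-0.39 dy:-0.01 dz:-0.00 ax:0.00 ay:0.00 az:-5.83
dx:-0.47 dy:0.01 dz:-0.00 ax:0.00 ay:0.00 az:-7.00
dx:-0.54 dy:0.05 dz:-0.00 ax:0.00 ay:0.00 az:-8.16
dx:-0.61 dy:0.09 dz:-0.00 ax:0.00 ay:0.00 az:-9.33
dx:-0.67 dy:0.14 dz:-0.00 ax:0.00 ay:0.00 az:-10.50
dx:-0.72 dy:0.20 dz:-0.00 ax:0.00 ay:0.00 az:-11.66
```

View pics/s5_c8.png

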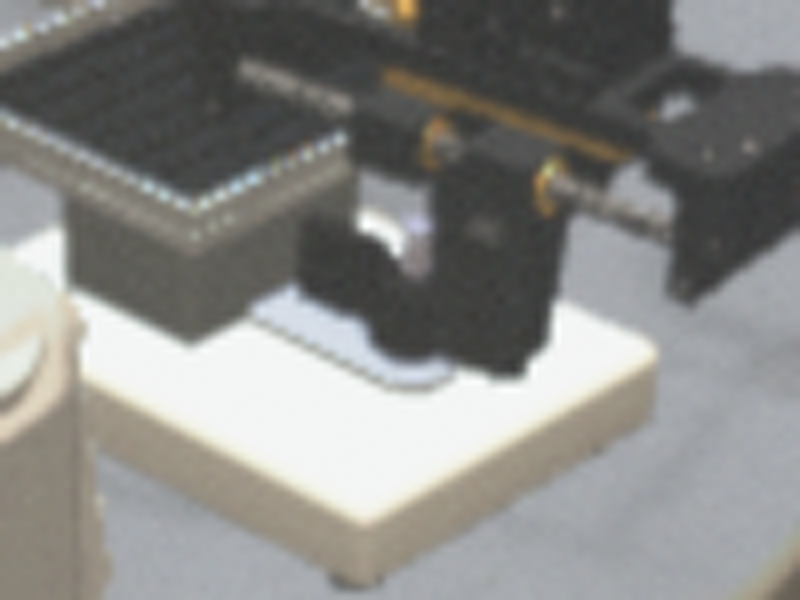

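Call:
servo_tool([
  {"dx":-0.08,"dy":-0.02,"dz":0,"ax":0,"ay":0,"az":-1.16,"hand":0},
  {"dx":-0.15,"dy":-0.03,"dz":0,"ax":0,"ay":0,"az":-2.33,"hand":0},
  {"dx":-0.23,"dy":-0.04,"dz":0,"ax":0,"ay":0,"az":-3.5,"hand":0},
  {"dx":-0.31,"dy":-0.03,"dz":0,"ax":0,"ay":0,"az":-4.66,"hand":0},
  {"dx":-0.39,"dy":-0.01,"dz":0,"ax":0,"ay":0,"az":-5.83,"hand":0},
  {"dx":-0.47,"dy":0.01,"dz":0,"ax":0,"ay":0,"az":-7.0,"hand":0},
  {"dx":-0.54,"dy":0.05,"dz":0,"ax":0,"ay":0,"az":-8.16,"hand":0},
  {"dx":-0.61,"dy":0.09,"dz":0,"ax":0,"ay":0,"az":-9.33,"hand":0},
  {"dx":-0.67,"dy":0.14,"dz":0,"ax":0,"ay":0,"az":-10.5,"hand":0},
  {"dx":-0.72,"dy":0.2,"dz":0,"ax":0,"ay":0,"az":-11.66,"hand":0},
])

```text
clock: 5.45
tool_pos: [0.5195, -0.3238, 0.0856]
eef_rot: [0.228, 0.974, -0.001, -0.002]
contact_force: [-2.9, 0.1, 1.4]
opening: 0.007
```

```bash
python3 - <<'E'
from h import *
save(apply(load(),[-.72,.2,0,0,0,-11.66])); print(load()[0]); st()
snap('scene','s6');crop('s6',290,150,100,75,8); st()
crows([pose(p,.0865) for p in (172,179,186,193,200)]+[pose(196,.0865),pose(192,.1),pose(190,.145)])
E
```

```text
[ 0.52082109 -0.32381411  0.0864    ]
5.45 [ 0.5195 -0.3238  0.0856] phi 63.7 F [-2.9   0.1   1.45] M [0.05 0.31 0.01] q [ 0.86  1.01 -0.71  1.71  0.9   0.78  0.82] 0.0069841305614586156
5.5 [ 0.52   -0.3244  0.0855] phi 63.8 F [-1.03 -0.4   1.23] M [0.09 0.13 0.03] q [ 0.86  1.01 -0.71  1.71  0.9   0.78  0.82] 0.0086814217212281
dx:-0.08 dy:-0.02 dz:-0.00 ax:0.00 ay:0.00 az:-1.17
dx:-0.16 dy:-0.03 dz:-0.00 ax:0.00 ay:0.00 az:-2.34
dx:-0.24 dy:-0.04 dz:-0.00 ax:0.00 ay:0.00 az:-3.50
dx:-0.32 dy:-0.03 dz:-0.00 ax:0.00 ay:0.00 az:-4.67
dx:-0.39 dy:-0.01 dz:-0.00 ax:0.00 ay:0.00 az:-5.84
dx:-0.35 dy:-0.02 dz:-0.00 ax:0.00 ay:0.00 az:-5.17
dx:-0.31 dy:-0.03 dz:-0.23 ax:0.00 ay:0.00 az:-4.50
dx:-0.28 dy:-0.03 dz:-0.98 ax:0.00 ay:0.00 az:-4.17
```

View pics/s6_c8.png

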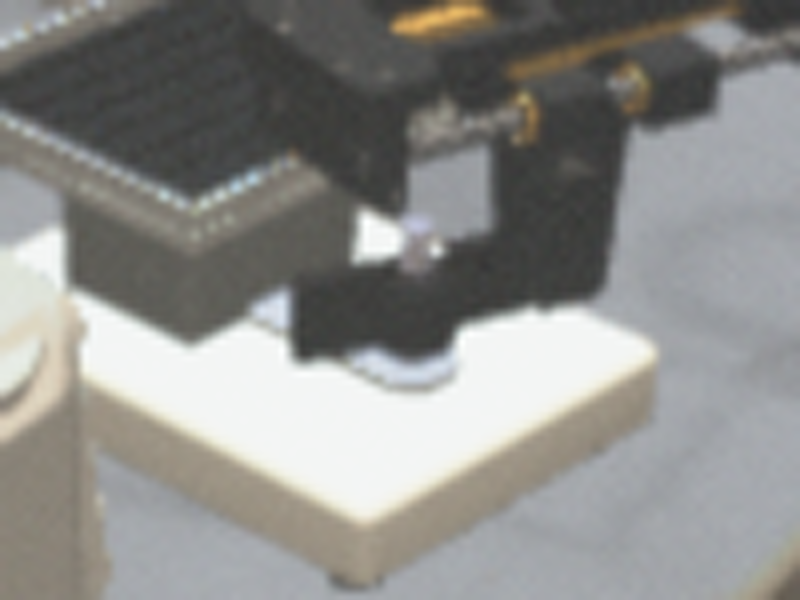

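Call:
servo_tool([
  {"dx":-0.08,"dy":-0.02,"dz":0,"ax":0,"ay":0,"az":-1.17,"hand":0},
  {"dx":-0.16,"dy":-0.03,"dz":0,"ax":0,"ay":0,"az":-2.34,"hand":0},
  {"dx":-0.24,"dy":-0.04,"dz":0,"ax":0,"ay":0,"az":-3.5,"hand":0},
  {"dx":-0.32,"dy":-0.03,"dz":0,"ax":0,"ay":0,"az":-4.67,"hand":0},
  {"dx":-0.39,"dy":-0.01,"dz":0,"ax":0,"ay":0,"az":-5.84,"hand":0},
  {"dx":-0.39,"dy":-0.01,"dz":0,"ax":0,"ay":0,"az":-5.84,"hand":0},
  {"dx":-0.32,"dy":-0.03,"dz":0,"ax":0,"ay":0,"az":-4.67,"hand":0},
  {"dx":-0.28,"dy":-0.03,"dz":-0.3,"ax":0,"ay":0,"az":-4.17,"hand":0},
  {"dx":-0.28,"dy":-0.03,"dz":-1.0,"ax":0,"ay":0,"az":-4.17,"hand":0},
])

```text
clock: 6.62
tool_pos: [0.5343, -0.3318, 0.1463]
eef_rot: [0.013, 1.0, 0.001, -0.001]
contact_force: [0.3, -0.4, -0.0]
opening: 0.005
```

```bash
python3 - <<'E'
from h import *
save(apply(load(),[-.28,-.03,-1.0,0,0,-4.17])); print(load()[0]); st()
snap('scene','s7');crop('s7',290,150,100,75,8); st()
P=[]
p1,R1=load()
# return over the front at z=.147: unwinding psi 190 -> 10
ps=[180,170,160,150,140,130,120,110,100,90]
crows([pose(p,.147) for p in ps])
E
```

```text
[ 0.53506553 -0.33290123  0.1464    ]
6.625 [ 0.5343 -0.3318  0.1463] phi 88.5 F [ 0.27 -0.43 -0.01] M [ 0.07 -0.15 -0.  ] q [ 0.92  0.98 -0.86  1.63  0.87  0.97  1.29] 0.004771407316907726
6.675 [ 0.5383 -0.3321  0.1533] phi 88.5 F [0.53 0.63 3.74] M [ 0.1  -0.18  0.01] q [ 0.92  0.97 -0.87  1.62  0.87  0.97  1.29] 0.004252422072520109
dx:0.10 dy:0.04 dz:-0.01 ax:0.00 ay:0.00 az:1.67
dx:0.20 dy:0.11 dz:-0.01 ax:0.00 ay:0.00 az:3.33
dx:0.28 dy:0.19 dz:-0.01 ax:0.00 ay:0.00 az:5.00
dx:0.35 dy:0.28 dz:-0.01 ax:0.00 ay:0.00 az:6.67
dx:0.39 dy:0.38 dz:-0.01 ax:0.00 ay:0.00 az:8.33
dx:0.43 dy:0.49 dz:-0.01 ax:0.00 ay:0.00 az:10.00
dx:0.44 dy:0.60 dz:-0.01 ax:0.00 ay:0.00 az:11.67
dx:0.43 dy:0.72 dz:-0.01 ax:0.00 ay:0.00 az:13.33
dx:0.40 dy:0.83 dz:-0.01 ax:0.00 ay:0.00 az:15.00
dx:0.35 dy:0.93 dz:-0.01 ax:0.00 ay:0.00 az:16.67
```

View pics/s7_c8.png

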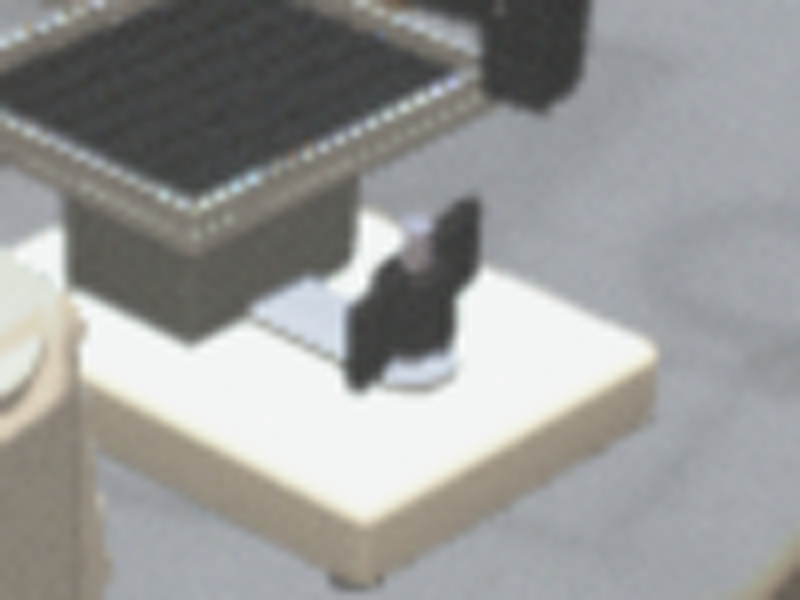

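```bash
python3 - <<'E'
from h import *
for u,v,z in((362,308,.079),(462,205,.079),(362,385,.049)):
    p=ray('scene',290+(u-4)/8,150+(v-4)/8,z)[:2]; d=p-AX; print(p,np.linalg.norm(d),np.degrees(np.arctan2(d[1],d[0]))-90-YAW)
for a in (10,15,20,25,30): 
    w=np.radians(a+90+YAW); e=.042*np.array([np.cos(w),np.sin(w)]); print(a,(proj('scene',[*(AX+e),.049])-[290,150])*8+4,(proj('scene',[*(AX+e),.079])-[290,150])*8+4)
E
```

```text
[ 0.54589365 -0.25434787] 0.04226643404560479 15.614718657012554
[ 0.55240014 -0.3259514 ] 0.029647024936906307 -162.0144065879737
[ 0.54805151 -0.26014278] 0.036369585913032056 12.894395430746636
10 [346.68705603 391.22467139] [350.14948226 303.83049065]
15 [357.41536561 394.6826847 ] [361.0268323  307.21912997]
20 [368.65702495 397.66547224] [372.42407408 310.14395711]
25 [380.32106419 400.14686865] [384.2489028 312.5792766]
30 [392.31221977 402.10501978] [396.40465111 314.50360779]
```

Call:
servo_tool([
  {"dx":0.1,"dy":0.04,"dz":0,"ax":0,"ay":0,"az":1.67,"hand":0},
  {"dx":0.2,"dy":0.11,"dz":0,"ax":0,"ay":0,"az":3.33,"hand":0},
  {"dx":0.28,"dy":0.19,"dz":0,"ax":0,"ay":0,"az":5.0,"hand":0},
  {"dx":0.35,"dy":0.28,"dz":0,"ax":0,"ay":0,"az":6.67,"hand":0},
  {"dx":0.39,"dy":0.38,"dz":0,"ax":0,"ay":0,"az":8.33,"hand":0},
  {"dx":0.43,"dy":0.49,"dz":0,"ax":0,"ay":0,"az":10.0,"hand":0},
  {"dx":0.44,"dy":0.6,"dz":0,"ax":0,"ay":0,"az":11.67,"hand":0},
  {"dx":0.43,"dy":0.72,"dz":0,"ax":0,"ay":0,"az":13.33,"hand":0},
  {"dx":0.4,"dy":0.83,"dz":0,"ax":0,"ay":0,"az":15.0,"hand":0},
  {"dx":0.35,"dy":0.93,"dz":0,"ax":0,"ay":0,"az":16.67,"hand":0},
])

```text
clock: 7.92
tool_pos: [0.5165, -0.2753, 0.1475]
eef_rot: [0.776, 0.631, 0.001, 0.001]
contact_force: [0.5, 0.3, -0.0]
opening: 0.005
```

```bash
python3 - <<'E'
from h import *
save(apply(load(),[.35,.93,0,0,0,16.67])); print(load()[0]); st()
crows([pose(p,.147) for p in (80,70,60,50,40,30,20,12,8,8)])
E
```

```text
[ 0.51543512 -0.27660481  0.1464    ]
7.925 [ 0.5165 -0.2753  0.1475] phi -11.8 F [ 0.51  0.29 -0.01] M [-0.03 -0.08 -0.02] q [ 0.65  0.82 -0.42  1.78  0.52  0.65 -0.27] 0.0045764918697770145
dx:0.11 dy:0.04 dz:-0.01 ax:0.00 ay:0.00 az:1.66
dx:0.20 dy:0.11 dz:-0.01 ax:0.00 ay:0.00 az:3.33
dx:0.28 dy:0.19 dz:-0.01 ax:0.00 ay:0.00 az:5.00
dx:0.35 dy:0.28 dz:-0.01 ax:0.00 ay:0.00 az:6.66
dx:0.40 dy:0.38 dz:-0.01 ax:0.00 ay:0.00 az:8.33
dx:0.43 dy:0.49 dz:-0.01 ax:0.00 ay:0.00 az:10.00
dx:0.44 dy:0.61 dz:-0.01 ax:0.00 ay:0.00 az:11.66
dx:0.43 dy:0.70 dz:-0.01 ax:0.00 ay:0.00 az:13.00
dx:0.43 dy:0.74 dz:-0.01 ax:0.00 ay:0.00 az:13.66
dx:0.43 dy:0.74 dz:-0.01 ax:0.00 ay:0.00 az:13.66
```

Call:
servo_tool([
  {"dx":0.11,"dy":0.04,"dz":0,"ax":0,"ay":0,"az":1.66,"hand":0},
  {"dx":0.2,"dy":0.11,"dz":0,"ax":0,"ay":0,"az":3.33,"hand":0},
  {"dx":0.28,"dy":0.19,"dz":0,"ax":0,"ay":0,"az":5.0,"hand":0},
  {"dx":0.35,"dy":0.28,"dz":0,"ax":0,"ay":0,"az":6.66,"hand":0},
  {"dx":0.4,"dy":0.38,"dz":0,"ax":0,"ay":0,"az":8.33,"hand":0},
  {"dx":0.43,"dy":0.49,"dz":0,"ax":0,"ay":0,"az":10.0,"hand":0},
  {"dx":0.44,"dy":0.61,"dz":0,"ax":0,"ay":0,"az":11.66,"hand":0},
  {"dx":0.43,"dy":0.7,"dz":0,"ax":0,"ay":0,"az":13.0,"hand":0},
  {"dx":0.43,"dy":0.74,"dz":0,"ax":0,"ay":0,"az":13.66,"hand":0},
  {"dx":0.43,"dy":0.74,"dz":0,"ax":0,"ay":0,"az":13.66,"hand":0},
])

```text
clock: 9.18
tool_pos: [0.5653, -0.2588, 0.1471]
eef_rot: [1.0, -0.029, 0.001, -0.0]
contact_force: [-0.3, 0.3, -1.4]
opening: 0.008
```

```bash
python3 - <<'E'
from h import *
save(apply(load(),[.43,.74,0,0,0,13.66])); print(load()[0]); st()
snap('scene','s8');crop('s8',290,150,100,75,8); st()
crows([pose(6,.147,r_=.039),pose(6,.0865,r_=.039)])
E
```

```text
[ 0.56406448 -0.26010678  0.1464    ]
9.175 [ 0.5653 -0.2588  0.1471] phi -93.3 F [-0.28  0.34 -1.37] M [0.05 0.07 0.02] q [ 0.38  0.83 -0.04  1.68  0.04  0.63 -1.31] 0.007548942656810692
9.225 [ 0.5649 -0.259   0.1469] phi -93.3 F [ 0.32 -0.57 -0.08] M [-0.    0.05 -0.04] q [ 0.38  0.83 -0.04  1.68  0.04  0.63 -1.31] 0.0020607165348122546
dx:0.02 dy:-0.02 dz:-0.01 ax:0.00 ay:0.00 az:0.34
dx:0.02 dy:-0.02 dz:1.00 ax:0.00 ay:0.00 az:0.34
```

View pics/s8_c8.png

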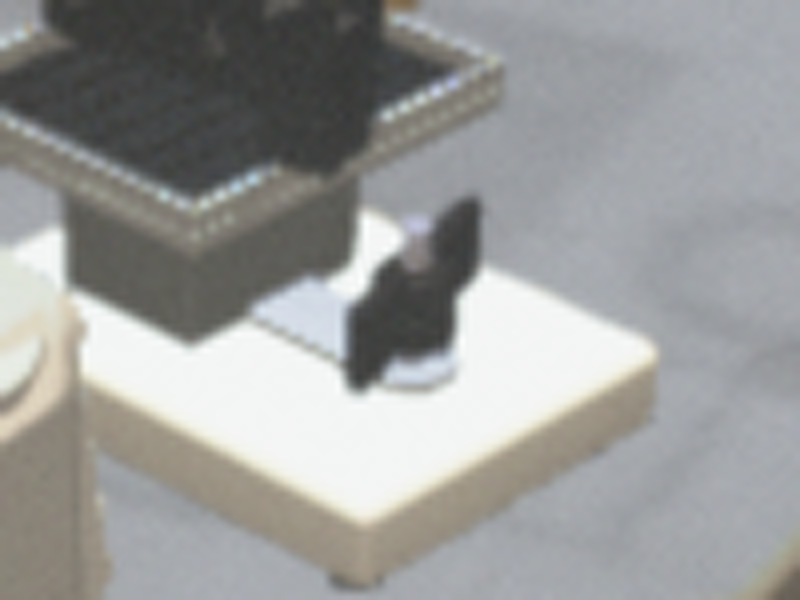

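Call:
servo_tool([
  {"dx":0.02,"dy":-0.02,"dz":0.15,"ax":0,"ay":0,"az":0.34,"hand":0},
  {"dx":0.02,"dy":-0.02,"dz":0.3,"ax":0,"ay":0,"az":0.34,"hand":0},
  {"dx":0.02,"dy":-0.02,"dz":0.45,"ax":0,"ay":0,"az":0.34,"hand":0},
  {"dx":0.02,"dy":-0.02,"dz":0.5,"ax":0,"ay":0,"az":0.34,"hand":0},
])

```text
clock: 9.72
tool_pos: [0.565, -0.2584, 0.115]
eef_rot: [0.999, -0.047, -0.001, -0.0]
contact_force: [0.0, -0.4, -0.4]
opening: 0.009
```

```bash
python3 - <<'E'
from h import *
save(apply(load(),[.02,-.02,.5,0,0,.34])); print(load()[0]); st()
snap('scene','s9');crop('s9',290,150,100,75,8); st()
crows([pose(6,.0865,r_=.039)]+[pose(p,.0865,r_=.038) for p in(13,20,27,34,41)])
E
```

```text
[ 0.56533314 -0.25897961  0.1164    ]
9.725 [ 0.565  -0.2584  0.115 ] phi -95.4 F [ 0.02 -0.41 -0.45] M [-0.02  0.    0.04] q [ 0.37  0.88 -0.02  1.69  0.03  0.57 -1.34] 0.008815980077586391
9.775 [ 0.565  -0.2584  0.115 ] phi -95.4 F [-0.39  0.37 -0.08] M [-0.03 -0.   -0.01] q [ 0.37  0.88 -0.02  1.69  0.03  0.57 -1.34] 0.007039385102071312
dx:0.00 dy:-0.00 dz:0.50 ax:0.00 ay:0.00 az:-0.00
dx:-0.07 dy:-0.01 dz:0.50 ax:0.00 ay:0.00 az:-1.17
dx:-0.16 dy:-0.02 dz:0.50 ax:0.00 ay:0.00 az:-2.34
dx:-0.24 dy:-0.02 dz:0.50 ax:0.00 ay:0.00 az:-3.50
dx:-0.32 dy:-0.01 dz:0.50 ax:0.00 ay:0.00 az:-4.67
dx:-0.40 dy:0.01 dz:0.50 ax:0.00 ay:0.00 az:-5.84
```

View pics/s9_c8.png

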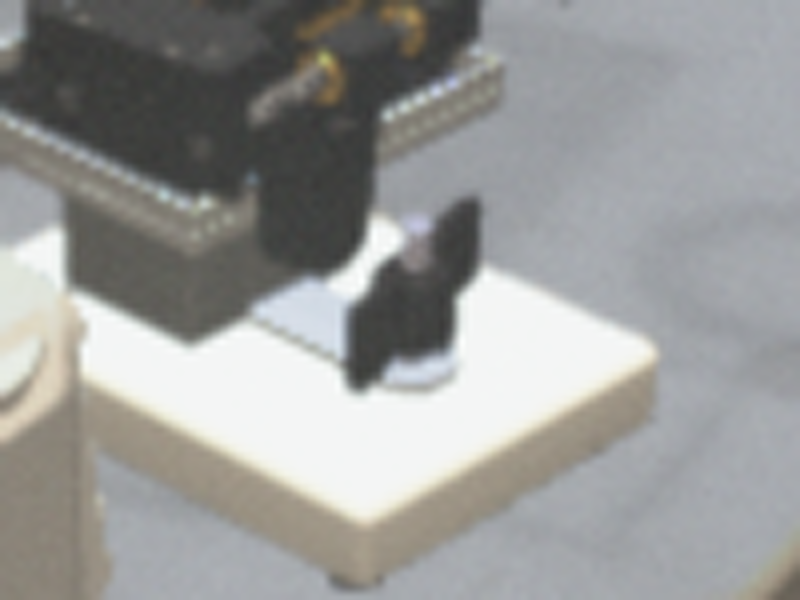

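Call:
servo_tool([
  {"dx":0,"dy":0,"dz":0.16,"ax":0,"ay":0,"az":0,"hand":0},
  {"dx":0,"dy":0,"dz":0.32,"ax":0,"ay":0,"az":0,"hand":0},
  {"dx":0,"dy":0,"dz":0.46,"ax":0,"ay":0,"az":0,"hand":0},
  {"dx":0,"dy":0,"dz":0.46,"ax":0,"ay":0,"az":0,"hand":0},
  {"dx":-0.07,"dy":-0.01,"dz":0.46,"ax":0,"ay":0,"az":-1.17,"hand":0},
  {"dx":-0.16,"dy":-0.02,"dz":0.46,"ax":0,"ay":0,"az":-2.34,"hand":0},
  {"dx":-0.24,"dy":-0.02,"dz":0.46,"ax":0,"ay":0,"az":-3.5,"hand":0},
  {"dx":-0.32,"dy":-0.01,"dz":0.46,"ax":0,"ay":0,"az":-4.67,"hand":0},
  {"dx":-0.4,"dy":0.01,"dz":0.46,"ax":0,"ay":0,"az":-5.84,"hand":0},
])

```text
clock: 10.9
tool_pos: [0.5429, -0.2565, 0.089]
eef_rot: [0.966, 0.258, 0.001, 0.0]
contact_force: [2.6, 1.0, -1.0]
opening: 0.007
```

```bash
python3 - <<'E'
from h import *
save(apply(load(),[-.4,.01,.46,0,0,-5.84])); print(load()[0]); st()
snap('scene','s10');crop('s10',290,150,100,75,8); st()
crows([pose(p,.0885) for p in range(49,49+80,8)])
E
```

```text
[ 0.54138377 -0.25730999  0.0888    ]
10.9 [ 0.5429 -0.2565  0.089 ] phi -60.1 F [ 2.63  1.05 -1.04] M [ 0.12 -0.44  0.03] q [ 0.46  0.9  -0.17  1.76  0.28  0.5  -0.94] 0.007230138182124596
10.95 [ 0.5419 -0.257   0.0889] phi -59.9 F [ 0.82 -0.34 -0.2 ] M [ 0.13 -0.41  0.06] q [ 0.46  0.9  -0.17  1.77  0.28  0.5  -0.94] 0.004508055725663672
dx:-0.08 dy:-0.01 dz:0.01 ax:0.00 ay:0.00 az:-1.33
dx:-0.17 dy:-0.02 dz:0.01 ax:0.00 ay:0.00 az:-2.66
dx:-0.27 dy:-0.02 dz:0.01 ax:0.00 ay:0.00 az:-4.00
dx:-0.36 dy:-0.01 dz:0.01 ax:0.00 ay:0.00 az:-5.33
dx:-0.44 dy:0.02 dz:0.01 ax:0.00 ay:0.00 az:-6.66
dx:-0.53 dy:0.06 dz:0.01 ax:0.00 ay:0.00 az:-8.00
dx:-0.60 dy:0.11 dz:0.01 ax:0.00 ay:0.00 az:-9.33
dx:-0.67 dy:0.17 dz:0.01 ax:0.00 ay:0.00 az:-10.66
dx:-0.73 dy:0.23 dz:0.01 ax:0.00 ay:0.00 az:-12.00
dx:-0.78 dy:0.31 dz:0.01 ax:0.00 ay:0.00 az:-13.33
```

View pics/s10_c8.png

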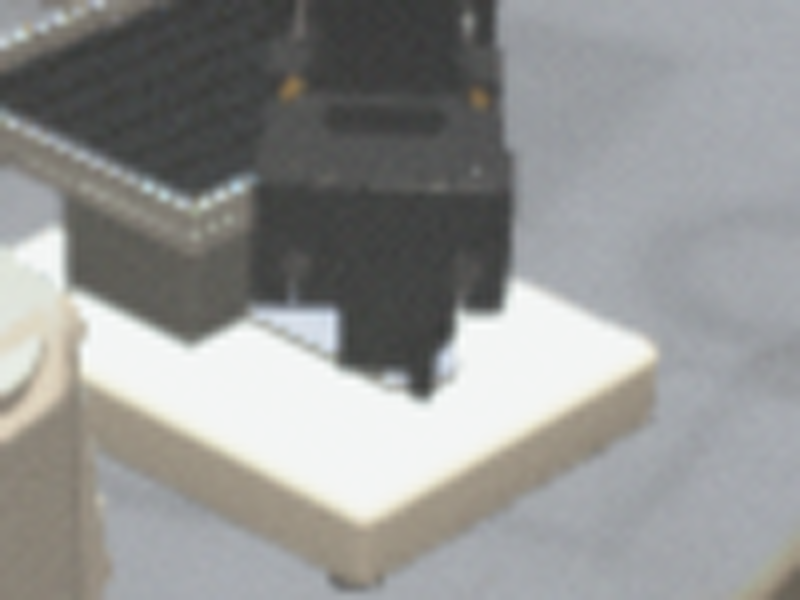

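The finger is pushing the second wing and the rocker corner is still at crop (370,522), so I continue.

Call:
servo_tool([
  {"dx":-0.08,"dy":-0.01,"dz":0,"ax":0,"ay":0,"az":-1.33,"hand":0},
  {"dx":-0.17,"dy":-0.02,"dz":0,"ax":0,"ay":0,"az":-2.66,"hand":0},
  {"dx":-0.27,"dy":-0.02,"dz":0,"ax":0,"ay":0,"az":-4.0,"hand":0},
  {"dx":-0.36,"dy":-0.01,"dz":0,"ax":0,"ay":0,"az":-5.33,"hand":0},
  {"dx":-0.44,"dy":0.02,"dz":0,"ax":0,"ay":0,"az":-6.66,"hand":0},
  {"dx":-0.53,"dy":0.06,"dz":0,"ax":0,"ay":0,"az":-8.0,"hand":0},
  {"dx":-0.6,"dy":0.11,"dz":0,"ax":0,"ay":0,"az":-9.33,"hand":0},
  {"dx":-0.67,"dy":0.17,"dz":0,"ax":0,"ay":0,"az":-10.66,"hand":0},
  {"dx":-0.73,"dy":0.23,"dz":0,"ax":0,"ay":0,"az":-12.0,"hand":0},
  {"dx":-0.78,"dy":0.31,"dz":0,"ax":0,"ay":0,"az":-13.33,"hand":0},
])

```text
clock: 12.2
tool_pos: [0.5098, -0.2956, 0.0888]
eef_rot: [0.575, 0.818, -0.0, -0.001]
contact_force: [-0.5, 1.8, 1.4]
opening: 0.007
```

```bash
python3 - <<'E'
from h import *
save(apply(load(),[-.78,.31,0,0,0,-13.33])); print(load()[0]); st()
crows([pose(p,.0888) for p in [128,135,142,149,156,163,170,177,184,190]])
E
```

```text
[ 0.50989244 -0.29661007  0.0888    ]
12.2 [ 0.5098 -0.2956  0.0888] phi 19.8 F [-0.48  1.82  1.37] M [0.39 0.01 0.04] q [ 0.74  0.94 -0.53  1.79  0.76  0.63  0.1 ] 0.007164693638640989
dx:-0.08 dy:-0.02 dz:0.00 ax:0.00 ay:0.00 az:-1.17
dx:-0.16 dy:-0.04 dz:0.00 ax:0.00 ay:0.00 az:-2.33
dx:-0.24 dy:-0.04 dz:0.00 ax:0.00 ay:0.00 az:-3.50
dx:-0.32 dy:-0.03 dz:0.00 ax:0.00 ay:0.00 az:-4.67
dx:-0.39 dy:-0.01 dz:0.00 ax:0.00 ay:0.00 az:-5.83
dx:-0.47 dy:0.01 dz:0.00 ax:0.00 ay:0.00 az:-7.00
dx:-0.54 dy:0.05 dz:0.00 ax:0.00 ay:0.00 az:-8.17
dx:-0.61 dy:0.09 dz:0.00 ax:0.00 ay:0.00 az:-9.33
dx:-0.67 dy:0.14 dz:0.00 ax:0.00 ay:0.00 az:-10.50
dx:-0.71 dy:0.19 dz:0.00 ax:0.00 ay:0.00 az:-11.50
```

Call:
servo_tool([
  {"dx":-0.08,"dy":-0.02,"dz":0,"ax":0,"ay":0,"az":-1.17,"hand":0},
  {"dx":-0.16,"dy":-0.04,"dz":0,"ax":0,"ay":0,"az":-2.33,"hand":0},
  {"dx":-0.24,"dy":-0.04,"dz":0,"ax":0,"ay":0,"az":-3.5,"hand":0},
  {"dx":-0.32,"dy":-0.03,"dz":0,"ax":0,"ay":0,"az":-4.67,"hand":0},
  {"dx":-0.39,"dy":-0.01,"dz":0,"ax":0,"ay":0,"az":-5.83,"hand":0},
  {"dx":-0.47,"dy":0.01,"dz":0,"ax":0,"ay":0,"az":-7.0,"hand":0},
  {"dx":-0.54,"dy":0.05,"dz":0,"ax":0,"ay":0,"az":-8.17,"hand":0},
  {"dx":-0.61,"dy":0.09,"dz":0,"ax":0,"ay":0,"az":-9.33,"hand":0},
  {"dx":-0.67,"dy":0.14,"dz":0,"ax":0,"ay":0,"az":-10.5,"hand":0},
  {"dx":-0.71,"dy":0.19,"dz":0,"ax":0,"ay":0,"az":-11.5,"hand":0},
])

```text
clock: 13.45
tool_pos: [0.5334, -0.3339, 0.0881]
eef_rot: [0.012, 1.0, -0.001, -0.002]
contact_force: [-1.9, -1.4, -0.1]
opening: 0.003
```

```bash
python3 - <<'E'
from h import *
save(apply(load(),[-.71,.19,0,0,0,-11.5])); print(load()[0]); st()
crows([pose(p,.0888) for p in [196,202,206,206,196]]+[pose(192,.105),pose(190,.15),pose(180,.15),pose(170,.15),pose(160,.15)])
E
```

```text
[ 0.53492213 -0.33291757  0.0888    ]
13.45 [ 0.5334 -0.3339  0.0881] phi 88.6 F [-1.88 -1.38 -0.09] M [-0.2   0.3  -0.02] q [ 0.91  1.06 -0.83  1.65  0.97  0.9   1.23] 0.003112898244890649
dx:-0.07 dy:-0.02 dz:0.00 ax:0.00 ay:0.00 az:-1.00
dx:-0.14 dy:-0.04 dz:0.00 ax:0.00 ay:0.00 az:-2.00
dx:-0.18 dy:-0.04 dz:0.00 ax:0.00 ay:0.00 az:-2.67
dx:-0.18 dy:-0.04 dz:0.00 ax:0.00 ay:0.00 az:-2.67
dx:-0.07 dy:-0.02 dz:0.00 ax:0.00 ay:0.00 az:-1.00
dx:-0.02 dy:-0.01 dz:-0.27 ax:0.00 ay:0.00 az:-0.33
dx:-0.00 dy:-0.00 dz:-1.02 ax:0.00 ay:0.00 az:-0.00
dx:0.10 dy:0.04 dz:-1.02 ax:0.00 ay:0.00 az:1.67
dx:0.19 dy:0.11 dz:-1.02 ax:0.00 ay:0.00 az:3.33
dx:0.28 dy:0.19 dz:-1.02 ax:0.00 ay:0.00 az:5.00
```

Call:
servo_tool([
  {"dx":-0.07,"dy":-0.02,"dz":0,"ax":0,"ay":0,"az":-1.0,"hand":0},
  {"dx":-0.14,"dy":-0.04,"dz":0,"ax":0,"ay":0,"az":-2.0,"hand":0},
  {"dx":-0.18,"dy":-0.04,"dz":0,"ax":0,"ay":0,"az":-2.67,"hand":0},
  {"dx":-0.18,"dy":-0.04,"dz":0,"ax":0,"ay":0,"az":-2.67,"hand":0},
  {"dx":-0.07,"dy":-0.02,"dz":0,"ax":0,"ay":0,"az":-1.0,"hand":0},
  {"dx":-0.02,"dy":-0.01,"dz":-0.27,"ax":0,"ay":0,"az":-0.33,"hand":0},
  {"dx":0,"dy":0,"dz":-1.02,"ax":0,"ay":0,"az":0,"hand":0},
  {"dx":0.1,"dy":0.04,"dz":-1.02,"ax":0,"ay":0,"az":1.67,"hand":0},
  {"dx":0.19,"dy":0.11,"dz":-1.02,"ax":0,"ay":0,"az":3.33,"hand":0},
  {"dx":0.28,"dy":0.19,"dz":-1.02,"ax":0,"ay":0,"az":5.0,"hand":0},
])

```text
clock: 14.7
tool_pos: [0.5185, -0.3203, 0.15]
eef_rot: [0.274, 0.962, 0.0, 0.0]
contact_force: [-0.2, -0.5, 0.1]
opening: 0.009
```

```bash
python3 - <<'E'
from h import *
save(apply(load(),[.28,.19,-1.02,0,0,5])); print(load()[0]); st()
snap('scene','s11');crop('s11',290,150,100,75,8)
crows([pose(p,.15) for p in range(150,50,-10)])
E
```

```text
[ 0.51840567 -0.32111051  0.15      ]
14.7 [ 0.5185 -0.3203  0.15  ] phi 58.1 F [-0.23 -0.53  0.13] M [ 0.03 -0.13  0.  ] q [ 0.89  0.92 -0.77  1.69  0.81  0.87  0.78] 0.00948143616989282
dx:0.10 dy:0.05 dz:0.00 ax:0.00 ay:0.00 az:1.67
dx:0.19 dy:0.11 dz:0.00 ax:0.00 ay:0.00 az:3.33
dx:0.27 dy:0.19 dz:0.00 ax:0.00 ay:0.00 az:5.00
dx:0.34 dy:0.28 dz:0.00 ax:0.00 ay:0.00 az:6.67
dx:0.39 dy:0.39 dz:0.00 ax:0.00 ay:0.00 az:8.33
dx:0.42 dy:0.50 dz:0.00 ax:0.00 ay:0.00 az:10.00
dx:0.43 dy:0.61 dz:0.00 ax:0.00 ay:0.00 az:11.67
dx:0.42 dy:0.72 dz:0.00 ax:0.00 ay:0.00 az:13.33
dx:0.40 dy:0.83 dz:0.00 ax:0.00 ay:0.00 az:15.00
dx:0.35 dy:0.94 dz:0.00 ax:0.00 ay:0.00 az:16.67
```

View pics/s11_c8.png

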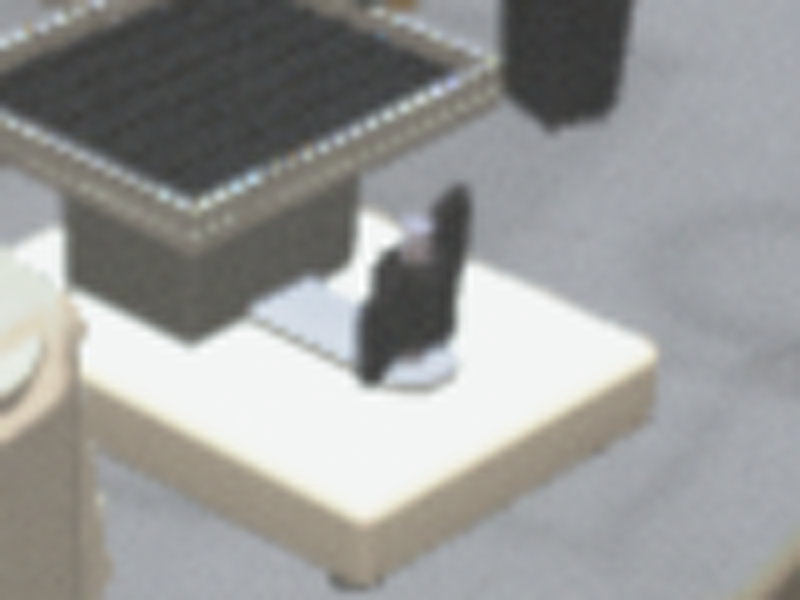

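Call:
servo_tool([
  {"dx":0.1,"dy":0.05,"dz":0,"ax":0,"ay":0,"az":1.67,"hand":0},
  {"dx":0.19,"dy":0.11,"dz":0,"ax":0,"ay":0,"az":3.33,"hand":0},
  {"dx":0.27,"dy":0.19,"dz":0,"ax":0,"ay":0,"az":5.0,"hand":0},
  {"dx":0.34,"dy":0.28,"dz":0,"ax":0,"ay":0,"az":6.67,"hand":0},
  {"dx":0.39,"dy":0.39,"dz":0,"ax":0,"ay":0,"az":8.33,"hand":0},
  {"dx":0.42,"dy":0.5,"dz":0,"ax":0,"ay":0,"az":10.0,"hand":0},
  {"dx":0.43,"dy":0.61,"dz":0,"ax":0,"ay":0,"az":11.67,"hand":0},
  {"dx":0.42,"dy":0.72,"dz":0,"ax":0,"ay":0,"az":13.33,"hand":0},
  {"dx":0.4,"dy":0.83,"dz":0,"ax":0,"ay":0,"az":15.0,"hand":0},
  {"dx":0.35,"dy":0.94,"dz":0,"ax":0,"ay":0,"az":16.67,"hand":0},
])

```text
clock: 16.0
tool_pos: [0.5304, -0.261, 0.1498]
eef_rot: [0.912, 0.409, 0.0, -0.0]
contact_force: [-0.8, 0.4, 0.6]
opening: 0.002
```

```bash
python3 - <<'E'
from h import *
save(apply(load(),[.35,.94,0,0,0,16.67])); print(load()[0]); st()
crows([pose(p,.15) for p in (50,40,30,20)]+[pose(10,.15,r_=.039)]*2+[pose(10,z,r_=.039) for z in (.135,.12,.105,.0905)])
E
```

```text
[ 0.52986605 -0.26202905  0.15      ]
16.0 [ 0.5304 -0.261   0.1498] phi -41.7 F [-0.81  0.43  0.61] M [-0.04 -0.06  0.11] q [ 0.55  0.81 -0.3   1.76  0.38  0.63 -0.7 ] 0.0020170410578209397
dx:0.10 dy:0.05 dz:0.00 ax:0.00 ay:0.00 az:1.66
dx:0.19 dy:0.11 dz:0.00 ax:0.00 ay:0.00 az:3.33
dx:0.28 dy:0.19 dz:0.00 ax:0.00 ay:0.00 az:5.00
dx:0.34 dy:0.29 dz:0.00 ax:0.00 ay:0.00 az:6.66
dx:0.42 dy:0.37 dz:0.00 ax:0.00 ay:0.00 az:8.33
dx:0.42 dy:0.37 dz:0.00 ax:0.00 ay:0.00 az:8.33
dx:0.42 dy:0.37 dz:0.25 ax:0.00 ay:0.00 az:8.33
dx:0.42 dy:0.37 dz:0.50 ax:0.00 ay:0.00 az:8.33
dx:0.42 dy:0.37 dz:0.75 ax:0.00 ay:0.00 az:8.33
dx:0.42 dy:0.37 dz:0.99 ax:0.00 ay:0.00 az:8.33
```

Call:
servo_tool([
  {"dx":0.1,"dy":0.05,"dz":0,"ax":0,"ay":0,"az":1.66,"hand":0},
  {"dx":0.19,"dy":0.11,"dz":0,"ax":0,"ay":0,"az":3.33,"hand":0},
  {"dx":0.28,"dy":0.19,"dz":0,"ax":0,"ay":0,"az":5.0,"hand":0},
  {"dx":0.34,"dy":0.29,"dz":0,"ax":0,"ay":0,"az":6.66,"hand":0},
  {"dx":0.42,"dy":0.37,"dz":0,"ax":0,"ay":0,"az":8.33,"hand":0},
  {"dx":0.42,"dy":0.37,"dz":0,"ax":0,"ay":0,"az":8.33,"hand":0},
  {"dx":0.42,"dy":0.37,"dz":0.25,"ax":0,"ay":0,"az":8.33,"hand":0},
  {"dx":0.42,"dy":0.37,"dz":0.5,"ax":0,"ay":0,"az":8.33,"hand":0},
  {"dx":0.42,"dy":0.37,"dz":0.75,"ax":0,"ay":0,"az":8.33,"hand":0},
  {"dx":0.42,"dy":0.37,"dz":0.97,"ax":0,"ay":0,"az":8.33,"hand":0},
])

```text
clock: 17.25
tool_pos: [0.5629, -0.2573, 0.09]
eef_rot: [1.0, -0.012, -0.001, -0.0]
contact_force: [-0.0, 0.3, 0.9]
opening: 0.004
```

```bash
python3 - <<'E'
from h import *
save(apply(load(),[.42,.37,.97,0,0,8.33])); print(load()[0]); st()
snap('scene','s12');crop('s12',290,150,100,75,8);st()
crows([pose(p,.0915,r_=.037) for p in (16,22,28,34,37,38,40,42,44,46,48)])
E
```

```text
[ 0.56318505 -0.257819    0.0918    ]
17.25 [ 0.5629 -0.2573  0.09  ] phi -91.4 F [-0.    0.33  0.92] M [ 0.03 -0.01  0.02] q [ 0.39  0.91 -0.06  1.71  0.1   0.53 -1.33] 0.0038257140985812565
17.3 [ 0.5621 -0.2569  0.0885] phi -91.4 F [ 1.07  0.3  -0.88] M [ 0.05 -0.02  0.05] q [ 0.39  0.92 -0.06  1.71  0.1   0.53 -1.33] 0.002897398485108083
dx:-0.07 dy:0.01 dz:0.01 ax:0.00 ay:0.00 az:-1.00
dx:-0.14 dy:0.00 dz:0.01 ax:0.00 ay:0.00 az:-2.00
dx:-0.21 dy:-0.00 dz:0.01 ax:0.00 ay:0.00 az:-3.00
dx:-0.27 dy:-0.00 dz:0.01 ax:0.00 ay:0.00 az:-4.00
dx:-0.31 dy:0.00 dz:0.01 ax:0.00 ay:0.00 az:-4.50
dx:-0.32 dy:0.00 dz:0.01 ax:0.00 ay:0.00 az:-4.67
dx:-0.34 dy:0.01 dz:0.01 ax:0.00 ay:0.00 az:-5.00
dx:-0.36 dy:0.01 dz:0.01 ax:0.00 ay:0.00 az:-5.33
dx:-0.39 dy:0.02 dz:0.01 ax:0.00 ay:0.00 az:-5.67
dx:-0.41 dy:0.02 dz:0.01 ax:0.00 ay:0.00 az:-6.00
dx:-0.43 dy:0.03 dz:0.01 ax:0.00 ay:0.00 az:-6.33
```

View pics/s12_c8.png

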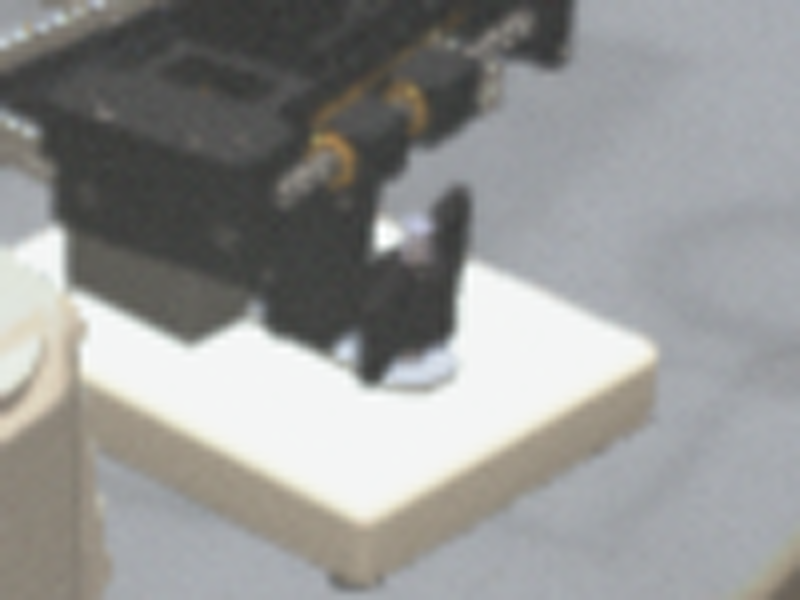

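Call:
servo_tool([
  {"dx":-0.07,"dy":0.01,"dz":0,"ax":0,"ay":0,"az":-1.0,"hand":0},
  {"dx":-0.14,"dy":0,"dz":0,"ax":0,"ay":0,"az":-2.0,"hand":0},
  {"dx":-0.21,"dy":0,"dz":0,"ax":0,"ay":0,"az":-3.0,"hand":0},
  {"dx":-0.27,"dy":0,"dz":0,"ax":0,"ay":0,"az":-4.0,"hand":0},
  {"dx":-0.31,"dy":0,"dz":0,"ax":0,"ay":0,"az":-4.5,"hand":0},
  {"dx":-0.31,"dy":0,"dz":0,"ax":0,"ay":0,"az":-4.5,"hand":0},
  {"dx":-0.31,"dy":0,"dz":0,"ax":0,"ay":0,"az":-4.5,"hand":0},
])

```text
clock: 18.18
tool_pos: [0.5459, -0.2567, 0.0916]
eef_rot: [0.975, 0.221, 0.001, 0.0]
contact_force: [3.6, 1.1, -2.7]
opening: 0.005
```

```bash
python3 - <<'E'
from h import *
save(apply(load(),[-.31,0,0,0,0,-4.5])); print(load()[0]); st()
snap('scene','s13');crop('s13',290,150,100,75,8);st()
crows([pose(p,.0915,r_=.037) for p in (38,39,40,41,42,43,44,45,46,48)])
E
```

```text
[ 0.5445906  -0.25736456  0.0918    ]
18.175 [ 0.5459 -0.2567  0.0916] phi -64.4 F [ 3.6   1.13 -2.72] M [ 0.15 -0.83  0.08] q [ 0.46  0.9  -0.17  1.75  0.28  0.51 -1.02] 0.005101001367781936
18.225 [ 0.5458 -0.2567  0.0916] phi -64.4 F [ 3.19  0.76 -3.27] M [ 0.18 -0.86  0.06] q [ 0.46  0.9  -0.17  1.75  0.28  0.51 -1.02] 0.006132646422900872
dx:-0.01 dy:-0.00 dz:0.01 ax:0.00 ay:0.00 az:-0.17
dx:-0.02 dy:-0.00 dz:0.01 ax:0.00 ay:0.00 az:-0.33
dx:-0.03 dy:-0.01 dz:0.01 ax:0.00 ay:0.00 az:-0.50
dx:-0.04 dy:-0.01 dz:0.01 ax:0.00 ay:0.00 az:-0.67
dx:-0.05 dy:-0.01 dz:0.01 ax:0.00 ay:0.00 az:-0.83
dx:-0.06 dy:-0.02 dz:0.01 ax:0.00 ay:0.00 az:-1.00
dx:-0.08 dy:-0.02 dz:0.01 ax:0.00 ay:0.00 az:-1.17
dx:-0.09 dy:-0.02 dz:0.01 ax:0.00 ay:0.00 az:-1.33
dx:-0.10 dy:-0.02 dz:0.01 ax:0.00 ay:0.00 az:-1.50
dx:-0.12 dy:-0.03 dz:0.01 ax:0.00 ay:0.00 az:-1.83
```

View pics/s13_c8.png

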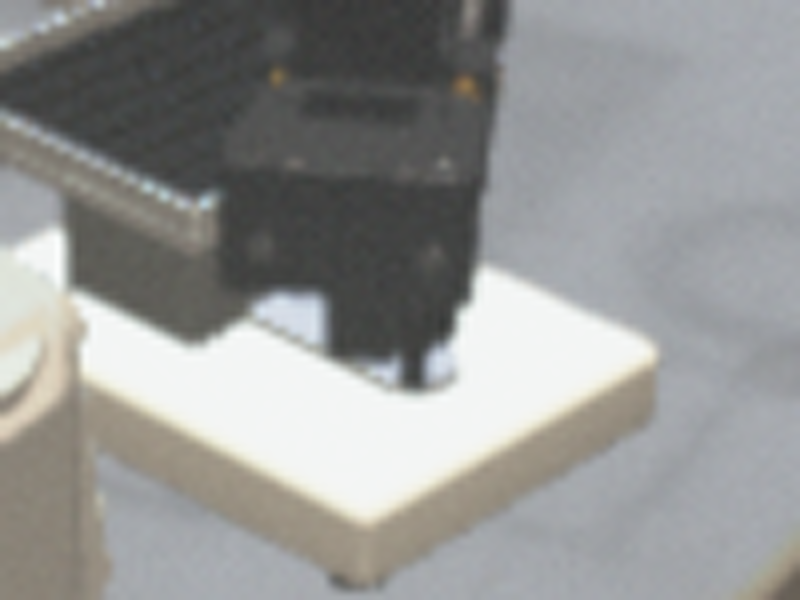

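Call:
servo_tool([
  {"dx":-0.01,"dy":0,"dz":0,"ax":0,"ay":0,"az":-0.17,"hand":0},
  {"dx":-0.02,"dy":0,"dz":0,"ax":0,"ay":0,"az":-0.25,"hand":0},
  {"dx":-0.02,"dy":0,"dz":0,"ax":0,"ay":0,"az":-0.25,"hand":0},
])

```text
clock: 18.6
tool_pos: [0.5438, -0.2575, 0.0916]
eef_rot: [0.972, 0.234, 0.0, 0.0]
contact_force: [3.3, 1.6, -2.7]
opening: 0.006
```

```bash
python3 - <<'E'
from h import *
save(apply(load(),[-.02,0,0,0,0,-.25])); print(load()[0]); st()
snap('scene','s14');crop('s14',290,150,100,75,8);st()
a=cv2.imread('pics/s13.png').astype(int);b=cv2.imread('pics/s14.png').astype(int)
print(np.abs(a-b)[190:225,300:375].max(axis=2).mean(), [ (np.abs(a-b)[190:225,300:375].max(axis=2)>t).sum() for t in (20,40)])
E
```

```text
[ 0.5435084  -0.25788306  0.0918    ]
18.6 [ 0.5438 -0.2575  0.0916] phi -62.9 F [ 3.29  1.57 -2.69] M [ 0.21 -0.82  0.07] q [ 0.47  0.9  -0.18  1.76  0.29  0.51 -1.  ] 0.005814771769126435
18.65 [ 0.5438 -0.2574  0.0916] phi -62.9 F [ 3.5   0.82 -1.73] M [ 0.24 -0.86  0.12] q [ 0.47  0.9  -0.18  1.76  0.29  0.51 -1.  ] 0.0009892254867301651
4.475809523809524 [np.int64(102), np.int64(26)]
```

```bash
python3 - <<'E'
from h import *
crows([pose(p,.0915,r_=.037) for p in (40,41,42,43,44,45,46,48)])
E
```

```text
dx:-0.01 dy:-0.01 dz:0.01 ax:0.00 ay:0.00 az:-0.25
dx:-0.02 dy:-0.01 dz:0.01 ax:0.00 ay:0.00 az:-0.42
dx:-0.03 dy:-0.01 dz:0.01 ax:0.00 ay:0.00 az:-0.58
dx:-0.04 dy:-0.02 dz:0.01 ax:0.00 ay:0.00 az:-0.75
dx:-0.06 dy:-0.02 dz:0.01 ax:0.00 ay:0.00 az:-0.92
dx:-0.07 dy:-0.02 dz:0.01 ax:0.00 ay:0.00 az:-1.08
dx:-0.08 dy:-0.03 dz:0.01 ax:0.00 ay:0.00 az:-1.25
dx:-0.10 dy:-0.03 dz:0.01 ax:0.00 ay:0.00 az:-1.58
```

View pics/s14_c8.png

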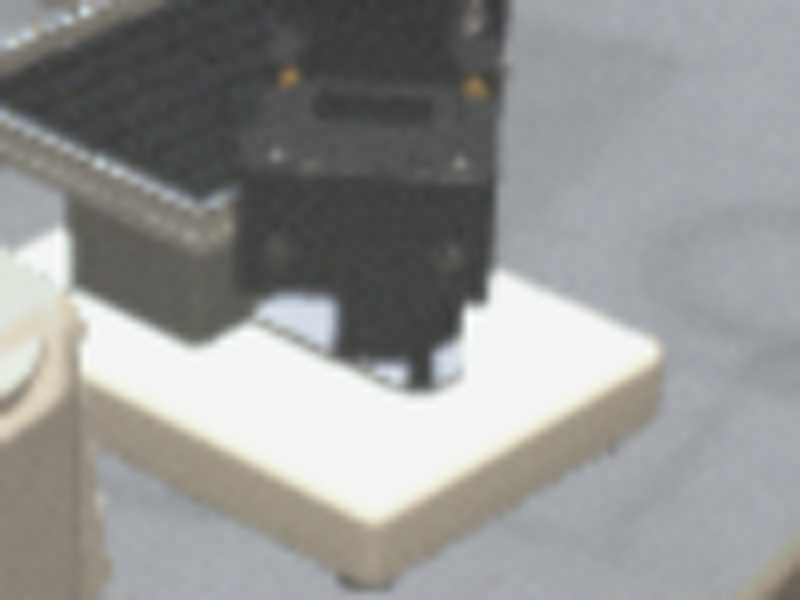

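```bash
python3 - <<'E'
from h import *
crows([pose(33,.0915,r_=.037),pose(27,.0915,r_=.037),pose(27,.11),pose(27,.15)])
p0,R0=load()
q=np.array([.40,-.40,.25]);crows([(np.array([.45,-.30,.2]),R0),(q,R0)])
E
```

```text
dx:0.06 dy:0.02 dz:0.01 ax:0.00 ay:0.00 az:0.92
dx:0.12 dy:0.05 dz:0.01 ax:0.00 ay:0.00 az:1.92
dx:0.12 dy:0.05 dz:-0.30 ax:0.00 ay:0.00 az:1.92
dx:0.12 dy:0.05 dz:-0.97 ax:0.00 ay:0.00 az:1.92
dx:-1.71 dy:-0.09 dz:-1.80 ax:0.00 ay:0.00 az:0.00
dx:-3.21 dy:1.02 dz:-2.64 ax:0.00 ay:0.00 az:0.00
```

Call:
servo_tool([
  {"dx":0.06,"dy":0.02,"dz":0,"ax":0,"ay":0,"az":0.92,"hand":0},
  {"dx":0.12,"dy":0.05,"dz":0,"ax":0,"ay":0,"az":1.92,"hand":0},
  {"dx":0.12,"dy":0.05,"dz":-0.3,"ax":0,"ay":0,"az":1.92,"hand":0},
  {"dx":0.12,"dy":0.05,"dz":-1.0,"ax":0,"ay":0,"az":1.92,"hand":0},
  {"dx":0.0,"dy":0.0,"dz":-1.8,"ax":0,"ay":0,"az":0,"hand":0},
  {"dx":-0.7,"dy":0,"dz":-2.2,"ax":0,"ay":0,"az":0,"hand":0},
  {"dx":-1.4,"dy":0.2,"dz":-2.5,"ax":0,"ay":0,"az":0,"hand":0},
  {"dx":-2.2,"dy":0.5,"dz":-2.6,"ax":0,"ay":0,"az":0,"hand":0},
  {"dx":-3.0,"dy":0.9,"dz":-2.6,"ax":0,"ay":0,"az":0,"hand":0},
  {"dx":-3.3,"dy":1.7,"dz":-2.6,"ax":0,"ay":0,"az":0,"hand":0},
])

```text
clock: 19.9
tool_pos: [0.4086, -0.4401, 0.2489]
eef_rot: [0.972, 0.234, -0.003, -0.001]
contact_force: [2.2, 0.1, -0.5]
opening: 0.006
```

```bash
python3 - <<'E'
from h import *
save(apply(load(),[-3.3,1.7,-2.6,0,0,0])); print(load()[0]); st()
snap('scene','s15');crop('s15',290,150,100,75,8)
snap('top','t15');crop('t15',330,120,100,110,5)
E
```

```text
[ 0.41371185 -0.43888266  0.2478    ]
19.9 [ 0.4086 -0.4401  0.2489] phi -63.0 F [ 2.21  0.1  -0.54] M [-0.05 -0.06  0.  ] q [ 0.9   0.68 -0.28  1.65  0.24  0.85 -0.58] 0.00583673969082746
```

View pics/s15_c8.png

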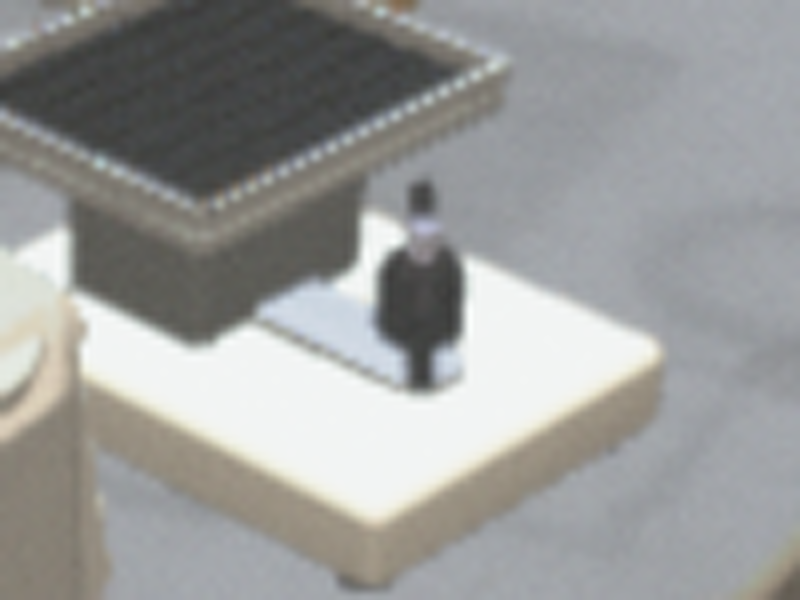

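View pics/t15_c5.png

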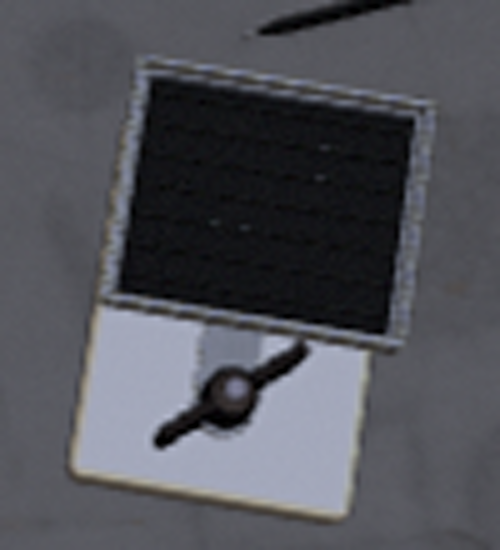

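```bash
python3 - <<'E'
from h import *
def ang(l,r): e=l-r; return np.degrees(np.arctan2(e[1],e[0]))-90
for f,z in (('top0',.077),('t15',.081)):
    p=cv2.imread(f'pics/{f}.png'); k=8
    c=cv2.resize(p[178:235,340:410],None,fx=k,fy=k,interpolation=cv2.INTER_CUBIC)
    g=c.max(axis=2)
    # wing: dark comp in window
    m=(g<100).astype(np.uint8); n,l,s,ce=cv2.connectedComponentsWithStats(m)
    i=l[int((199.5-178)*k),int((375.5-340)*k)]; 
    pts=np.argwhere(l==i)[:,::-1]/k+[340,178]-.44
    # exclude hub and platform region: fit line through pts
    W=np.array([ray('top',u,v,z)[:2] for u,v in pts[::5]])
    ctr=W.mean(0)
    vx,vy,x0,y0=cv2.fitLine(W.astype(np.float32),cv2.DIST_L2,0,1e-4,1e-4).ravel()
    wa=np.degrees(np.arctan2(vy,vx))-90
    d=(W-ctr)@[vx,vy]
    print(f,len(W),'wing ctr',ctr,'ang',wa%180,'ext',d.min(),d.max())
    # front edge of base: white->dark transition per column
    E=[];F=[]
    wh=p.min(axis=2).astype(float)
    for u in range(348,396,2):
        col=wh[200:235,u]; t=110
        j=[j for j in range(len(col)-1) if col[j]>=t>col[j+1]]
        if j: j=j[-1]; v=200+j+(col[j]-t)/(col[j]-col[j+1]); E.append(ray('top',u,v,.036)[:2])
    E=np.array(E); a=np.polyfit(E[:,1],E[:,0],1); res=E[:,0]-np.polyval(a,E[:,1]); ok=abs(res)<.002; a=np.polyfit(E[ok,1],E[ok,0],1)
    print(' front edge yaw',-np.degrees(np.arctan(a[0])),'x at y=-.29',np.polyval(a,-.29),ok.sum())
# image shift of rocker
for A,B,w in (('top0','t15',(350,122,80,56)),('s7','s15',(295,195,85,30)),('s7','s15',(292,150,60,35))):
    x,y,ww,h=w; a=cv2.imread(f'pics/{A}.png',0).astype(np.float32)[y:y+h,x:x+ww];b=cv2.imread(f'pics/{B}.png',0).astype(np.float32)[y:y+h,x:x+ww]
    print(w,cv2.phaseCorrelate(a,b,cv2.createHanningWindow((ww,h),cv2.CV_32F)))
E
```

```text
top0 2595 wing ctr [ 0.54659288 -0.29403523] ang 32.215103 ext -0.04234517978347952 0.04433305184874799
 front edge yaw -11.791552108674058 x at y=-.29 0.5065046392198072 24Traceback (most recent call last):
  File "<stdin>", line 12, in <module>
  File "h.py", line 6, in ray
    m=eyes.camera_model(n);T=m['pose']
ValueError: time passes only in moves, steps and waits
```

```bash
cat >> h.py <<'E'
_c={}
_cm=eyes.camera_model
class _E:
    def camera_model(s,n):
        if n not in _c:_c[n]=_cm(n)
        return _c[n]
    def snapshot(s,n): return _ey.snapshot(n)
_ey=eyes; eyes=_E()
E
cat > m.py <<'E'
from h import *
import sys
def meas(f,z):
    p=cv2.imread(f'pics/{f}.png'); k=8
    c=cv2.resize(p[178:235,340:410],None,fx=k,fy=k,interpolation=cv2.INTER_CUBIC)
    g=c.max(axis=2); g[:int(4.5*k)]=255 if False else g[:int(4.5*k)]
    m=(g<100).astype(np.uint8); n,l,s,ce=cv2.connectedComponentsWithStats(m)
    i=l[int((199.5-178)*k),int((375.5-340)*k)]
    pts=np.argwhere(l==i)[:,::-1]/k+[340,178]-.44
    W=np.array([ray('top',u,v,z)[:2] for u,v in pts[::5]]); ctr=W.mean(0)
    vx,vy,_,_=cv2.fitLine(W.astype(np.float32),cv2.DIST_L2,0,1e-4,1e-4).ravel()
    d=(W-ctr)@[vx,vy]; wa=(np.degrees(np.arctan2(vy,vx))-90)%180
    E=[];wh=p.min(axis=2).astype(float)
    for u in range(348,396,2):
        col=wh[200:235,u]; t=110
        j=[j for j in range(len(col)-1) if col[j]>=t>col[j+1]]
        if j: j=j[-1]; E.append(ray('top',u,200+j+(col[j]-t)/(col[j]-col[j+1]),.036)[:2])
    E=np.array(E); a=np.polyfit(E[:,1],E[:,0],1); ok=abs(E[:,0]-np.polyval(a,E[:,1]))<.002; a=np.polyfit(E[ok,1],E[ok,0],1)
    yaw=-np.degrees(np.arctan(a[0]))
    print(f,'ctr',ctr.round(4),'wing',wa.round(1),'ext',d.min().round(4),d.max().round(4),'yaw',yaw.round(2),'theta',(wa-yaw).round(1),'edge x',np.polyval(a,-.29).round(4))
def shift(A,B,w):
    x,y,ww,h=w; a,b=[cv2.imread(f'pics/{q}.png',0).astype(np.float32)[y:y+h,x:x+ww] for q in(A,B)]
    print(w,cv2.phaseCorrelate(a,b,cv2.createHanningWindow((ww,h),cv2.CV_32F)))
E
python3 - <<'E'
from m import *
meas('top0',.077);meas('t15',.081)
shift('top0','t15',(340,122,90,106))
shift('s7','s15',(295,195,85,30))
E
```

```text
top0 ctr [ 0.5466 -0.294 ] wing 32.2 ext -0.0423 0.0443 yaw -11.79 theta 44.0 edge x 0.5065
t15 ctr [ 0.5084 -0.2877] wing 171.6 ext -0.0879 0.0872 yaw -11.08 theta 182.7 edge x 0.5046
(340, 122, 90, 106) ((0.9831030182832805, 0.5813850652299024), 0.9843993803110633)
(295, 195, 85, 30) ((1.00992848785355, -0.1821530991114031), 0.8561695162455241)
```

```bash
sed -i 's/g<100/g<80/' m.py; python3 - <<'E'
from m import *
meas('top0',.077);meas('t15',.081)
shift('top0','t15',(430,90,200,110));shift('top0','t15',(0,130,130,110))
shift('top0','t15',(345,182,60,44))
for a in ('s1','s4','s5','s6','s7','s10','s11','s12','s13','s14','s15'): print(a);shift('scene0',a,(300,205,75,25))
shift('scene0','s15',(400,150,40,40))
E
```

```text
top0 ctr [ 0.5464 -0.294 ] wing 32.1 ext -0.0416 0.0442 yaw -11.79 theta 43.9 edge x 0.5065
t15 ctr [ 0.5541 -0.3   ] wing 17.8 ext -0.0479 0.0762 yaw -11.08 theta 28.8 edge x 0.5046
(430, 90, 200, 110) ((-0.013189036531372267, 0.004002681116247686), 0.9051741127173106)
(0, 130, 130, 110) ((0.47095781947363946, -0.018144716964755503), 0.9414946214652355)
(345, 182, 60, 44) ((0.6466401044133256, 0.7939244788542688), 0.8917147152512162)
s1
(300, 205, 75, 25) ((0.4330553768952612, 0.4732938800318589), 1.0353192138671874)
s4
(300, 205, 75, 25) ((0.7944497113711151, 0.5836612429051335), 1.1043212646484375)
s5
(300, 205, 75, 25) ((0.8262347691129932, 0.6906554387683475), 1.1116273763020834)
s6
(300, 205, 75, 25) ((0.836406689634174, 0.516431607559479), 1.1199250727335612)
s7
(300, 205, 75, 25) ((0.778717148199604, 0.4499222697097469), 1.1016318384806316)
s10
(300, 205, 75, 25) ((0.760091013542251, 0.5407405134163703), 1.1562050389607748)
s11
(300, 205, 75, 25) ((0.8215958568995347, 0.5584422337472326), 1.1243158411661784)
s12
(300, 205, 75, 25) ((0.8062600462665444, 0.5471542812135706), 1.0594044428507488)
s13
(300, 205, 75, 25) ((0.9548660827125062, 0.5484308490227985), 1.0797417368570963)
s14
(300, 205, 75, 25) ((1.7652969319596679, 0.7798493913792193), 1.1072398544311524)
s15
(300, 205, 75, 25) ((1.7720671686167009, 0.5184615535433288), 1.136879844156901)
(400, 150, 40, 40) ((0.17795027814164044, 0.04972867432794814), 0.958523517549038)
```

```bash
sed -i 's/g\[:int(4.5\*k)\]=255.*$/g[:int(CUT*k)]=255/' m.py; python3 - <<'E'
import m; from m import *
for CUT in (11,12.5,14):
    m.CUT=CUT
    meas('top0',.077);meas('t15',.081)
E
python3 - <<'E'
from h import *
i=cv2.imread('pics/top0.png')[178:222,340:410];j=cv2.imread('pics/t15.png')[178:222,340:410]
cv2.imwrite('pics/cmp.png',cv2.resize(np.vstack([i,j]),None,fx=6,fy=6,interpolation=cv2.INTER_CUBIC))
E
```

```text
top0 ctr [ 0.5462 -0.2937] wing 32.0 ext -0.0411 0.044 yaw -11.79 theta 43.8 edge x 0.5065
t15 ctr [ 0.5446 -0.2953] wing 31.2 ext -0.0418 0.0443 yaw -11.08 theta 42.2 edge x 0.5046
top0 ctr [ 0.5454 -0.2926] wing 31.7 ext -0.0398 0.0429 yaw -11.79 theta 43.4 edge x 0.5065
t15 ctr [ 0.5441 -0.2944] wing 30.9 ext -0.0406 0.0439 yaw -11.08 theta 42.0 edge x 0.5046
top0 ctr [ 0.5444 -0.291 ] wing 31.2 ext -0.0379 0.0408 yaw -11.79 theta 43.0 edge x 0.5065
t15 ctr [ 0.5431 -0.2929] wing 30.6 ext -0.0387 0.042 yaw -11.08 theta 41.7 edge x 0.5046
```

View pics/cmp.png

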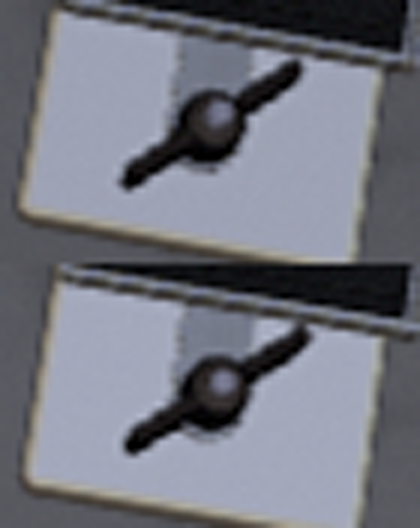

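```bash
python3 - <<'E'
from m import *
shift('top0','t15',(205,215,110,40)); st()
r.finish_job()
E
```

```text
(205, 215, 110, 40) ((-0.0020243844066385464, -0.049173565952621345), 0.9633406492074331)
20.0 [ 0.4102 -0.4454  0.2486] phi -63.3 F [-0.44 -0.35 -0.54] M [-0.02  0.06  0.04] q [ 0.91  0.69 -0.28  1.64  0.24  0.84 -0.58] 0.0031843260770458097
the job is handed in; nothing more can be done
```

I unscrewed the transit screw to its stop by pushing the wings round with the closed fingertips in three strokes, without pinching it. The job went in at about 20 s, but the rocker moved about 2–3 mm along the way.

- **Screw angle:** the last top view puts the wings about 42° past their tight direction, after one further full turn. That is about 402°, against 401° (7.0 rad) for the stop, with an error of about ±2°. I could not read the joint itself. The other sign that it had reached the stop is that the rocker began to move on the final push.
- **Rocker:** it did not stay exactly where it stood.
  - The last nudge against the stop slid it about 2 mm.
  - The total of 2–3 mm and under 1° of turn is from the first and last top views. I did not push it back.
  - The measured force was only about 3.5 N at that point, less than the 7 N I expected it to take before sliding.
- **First approach:** the fingertips touched the screw with about 5 N because I had misjudged the commanded position. I corrected it, and at most a fraction of a millimetre of the movement came from that.
- **Other objects and arm:** the cup, dish and bottle did not move in the images. The arm ended clear of everything, with contact force readings near zero.

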